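# Close the water-sample vials on the lab-jack stand

## Task

Close the customers' pond-water vials for the waiting time of the test: swing the closing plate aside by its handle, stand every vial from the tray upright in a cup of its own on the lab jack, and swing the plate fully back over the cups against its stop. Then raise the jack by its knob until the rims just touch the plate and lift it very slightly off its rest, by some 1 to 5 mm and never to the top of its travel, for the vials are glass; let go of everything and leave the other things on the table alone.

Things in the scene. Friction and masses are not known exactly. Their poses are not given: they have to be found in the camera images.
- cup0 (a point): One of five upright plastic cups that stand in a ring (radius 50 mm, 72 degrees apart) on the square platform of the lab jack. The point is the centre of the cup's inner floor; its z axis is up. Each cup is 34 mm high over the platform (its mouth is 31 mm above this point), 31 mm inside and 37 mm outside; the platform (140 x 140 mm) has its top 3 mm below this point and rises with the cups.
- cup1 (a point): Inner floor of cup 1 of the ring, like cup0.
- cup2 (a point): Inner floor of cup 2 of the ring, like cup0.
- cup3 (a point): Inner floor of cup 3 of the ring, like cup0.
- cup4 (a point): Inner floor of cup 4 of the ring, like cup0.
- knob_grip (a point): Centre of the jack's knob, a round black ribbed knob 44 mm across and 30 mm high with a vertical axis, on the gear box in front of the jack, 165 mm from the middle of the platform. The point lies on the axis, 12 mm under the knob's top and 30 mm above the gear box (46 mm square) below it.
- knob (a joint): Angle of the jack's knob, 0 to 12 rad, growing as the knob is turned clockwise seen from above. Clockwise raises the platform by 3 mm per rad (19 mm a turn). The screw holds itself at any height; it takes about 0.1 N m to turn.
- swing (a joint): Angle of the swing arm that carries the closing plate: 0 against its stop, plate squarely over the cups; it grows to 1.9 rad as the arm is swung aside, clockwise seen from above (to the left, toward +y, away from the cups). At 1.5 rad and more the cups are free from above. It stays where it is left; moving it at the handle takes about 1 to 3 N.
- post (a point): On the vertical axis of the swing arm's post, at the height of the arm (225 mm above the table); the post is 26 mm thick and stands behind and left of the jack.
- handle (a point): The swing arm's black upright handle, a round pin 18 mm across and 48 mm tall on top of the arm, over the middle of the closing plate, 134 mm from the post's axis. The point lies on its axis, 14 mm under its top and 34 mm above the arm.
- pad (a point): Centre of the underside of the closing plate, a round steel plate 150 mm across with a flat rubber pad below, hung loosely under the swing arm on two guide pins. Its height over the table is 190 mm while it hangs at rest. With the knob at 0 the rims of seated vials are 24 mm under it.
- plate (a joint): How far the closing plate has been lifted off its rest on the arm by what is below: 0 at rest, at most 0.013 m. It weighs 0.3 kg and floats freely.
- tray: Loose carrying tray of light wood, 250 x 166 x 40 mm, 0.9 kg, lying to the right of the jack, with six round pockets (30 mm across, 30 mm deep, in two rows of three, 80 mm apart along x and 84 mm along y); the vials stand in some of them. It can be knocked aside, and the vials in it move with it. Origin under its centre, long side along x.
- vial_a: Flat-bottomed clear glass sample vial, 27 mm across (29 mm at the rim), 81 mm tall, 0.04 kg, standing upright in a pocket of the tray (its underside 10 mm over the table, so that its upper 51 mm stand free); may be absent. Origin at the centre of its underside, z along it.
- vial_b: Another such vial; may be absent. Origin at the centre of its underside.
- vial_c: Another such vial; may be absent. Origin at the centre of its underside.
- vial_d: Another such vial; may be absent. Origin at the centre of its underside.
- vial_e: Another such vial; may be absent. Origin at the centre of its underside.
- tea_jar: Bystander: glass jar with a red lid, 81 mm across, 163 mm tall. Origin under its centre.
- reagent_left: Bystander: white dropper bottle with an orange cap, 40 mm across, 107 mm tall. Origin under its centre.
- reagent_right: Bystander: another such dropper bottle. Origin under its centre.
- kit: Bystander: green plastic case, 87 x 141 x 87 mm. Origin under its centre.
- book: Bystander: notebook lying flat, 210 x 152 x 13 mm. Origin under its centre.
- jar_white: Bystander: small glass jar with a white lid, 38 mm across, 72 mm tall. Origin under its centre.
Mind the look-alikes: they are no part of the job. What is shaped like the vial_e but green or yellow is not meant.

How it is judged:
On the way, in this order (a step that is already met when the one before it is completed fails the run):
1. the closing plate is swung aside (value of joint swing above 1.2 rad), for 0.2 s.
2. every vial stands upright on the floor of a cup of its own (((horizontal distance between vial_a and cup0 below 0.006 m and z of vial_a in the frame of cup0 below 0.006 m) or (horizontal distance between vial_a and cup1 below 0.006 m and z of vial_a in the frame of cup1 below 0.006 m) or (horizontal distance between vial_a and cup2 below 0.006 m and z of vial_a in the frame of cup2 below 0.006 m) or (horizontal distance between vial_a and cup3 below 0.006 m and z of vial_a in the frame of cup3 below 0.006 m) or (horizontal distance between vial_a and cup4 below 0.006 m and z of vial_a in the frame of cup4 below 0.006 m)) and angle between each of vial_a, vial_b, vial_c, vial_d, vial_e's own z axis and vertical below 0.12 rad and ((horizontal distance between vial_b and cup0 below 0.006 m and z of vial_b in the frame of cup0 below 0.006 m) or (horizontal distance between vial_b and cup1 below 0.006 m and z of vial_b in the frame of cup1 below 0.006 m) or (horizontal distance between vial_b and cup2 below 0.006 m and z of vial_b in the frame of cup2 below 0.006 m) or (horizontal distance between vial_b and cup3 below 0.006 m and z of vial_b in the frame of cup3 below 0.006 m) or (horizontal distance between vial_b and cup4 below 0.006 m and z of vial_b in the frame of cup4 below 0.006 m)) and ((horizontal distance between vial_c and cup0 below 0.006 m and z of vial_c in the frame of cup0 below 0.006 m) or (horizontal distance between vial_c and cup1 below 0.006 m and z of vial_c in the frame of cup1 below 0.006 m) or (horizontal distance between vial_c and cup2 below 0.006 m and z of vial_c in the frame of cup2 below 0.006 m) or (horizontal distance between vial_c and cup3 below 0.006 m and z of vial_c in the frame of cup3 below 0.006 m) or (horizontal distance between vial_c and cup4 below 0.006 m and z of vial_c in the frame of cup4 below 0.006 m)) and ((horizontal distance between vial_d and cup0 below 0.006 m and z of vial_d in the frame of cup0 below 0.006 m) or (horizontal distance between vial_d and cup1 below 0.006 m and z of vial_d in the frame of cup1 below 0.006 m) or (horizontal distance between vial_d and cup2 below 0.006 m and z of vial_d in the frame of cup2 below 0.006 m) or (horizontal distance between vial_d and cup3 below 0.006 m and z of vial_d in the frame of cup3 below 0.006 m) or (horizontal distance between vial_d and cup4 below 0.006 m and z of vial_d in the frame of cup4 below 0.006 m)) and ((horizontal distance between vial_e and cup0 below 0.006 m and z of vial_e in the frame of cup0 below 0.006 m) or (horizontal distance between vial_e and cup1 below 0.006 m and z of vial_e in the frame of cup1 below 0.006 m) or (horizontal distance between vial_e and cup2 below 0.006 m and z of vial_e in the frame of cup2 below 0.006 m) or (horizontal distance between vial_e and cup3 below 0.006 m and z of vial_e in the frame of cup3 below 0.006 m) or (horizontal distance between vial_e and cup4 below 0.006 m and z of vial_e in the frame of cup4 below 0.006 m))), for 0.3 s.
3. the closing plate is back over the cups, within 0.08 rad of its stop (all of step 2 and value of joint swing below 0.08 rad), for 0.3 s.
4. the jack is raised until the vials lift the plate 0.6 to 6 mm off its rest (all of step 3 and value of joint plate between 0.0006 and 0.006 m), for 0.3 s.
At the end, for the whole second after the job is handed in: Every vial present stands upright in a cup of its own (within 6 mm of the cup's axis and floor), the swing arm is within 0.08 rad of its stop over the cups, the vials hold the closing plate 0.6 to 6 mm off its rest, and the knob is at rest (all of step 4 and velocity of joint knob between -0.05 and 0.05 rad/s); the robot touches nothing.
It fails at once if the vials are squeezed: the closing plate is lifted more than 11 mm, toward the end of its travel (value of joint plate above 0.011 m).
It fails at once if a bystander (jar, dropper bottles, case, notebook, small jar) is moved by more than 30 mm (distance of any of tea_jar, reagent_left, reagent_right, kit, book, jar_white from where it was at the start of the episode above 0.03 m).
Of vial_a, vial_b, vial_c, vial_d, vial_e only 3 to 5 are there at a start; the rules pass over those that are not, and their reading is None.
At some moment in a run one of tray may be knocked a few centimetres aside while the robot is not near it.
It also fails if it takes over 210 s, if anything falls off the work surface, if the arm or the gripper's body presses on something with over 40 N, if the wrist force passes 120 N, or if a joint passes its speed limit or range.

## Robot

A 6-joint arm with a two-finger parallel gripper is mounted at the origin on a cart in front of the work surface, level with it; the furniture and walls round the work are solid. World frame = base frame: x ahead of the robot, y to its left, z up, the work surface at z = 0. Lengths are in m, angles in rad, forces in N, time in s.
With the tool pointing down it reaches from about 0.4 to 0.825 m from the base axis. Payload 7 kg.
Tool frame: the origin (TCP) lies at the very end of the fingers, on their centre line; the grasp point (between the pads) lies 19 mm behind it; y points along the fingers, z is the direction in which the jaws open and shut, and the axes are right-handed (so a half turn about y gives the same grasp; the last joint's range is limited). The gripper opens to 88 mm and grips with 3 to 60 N. Pads are 19 mm wide; open, the fingers measure 130 mm over their backs; the gripper's body (78 mm by 193 mm) begins 47 mm behind the grasp point.
Start: joints at [-0.846, 0.359, 0.012, 0, -1.224, -0.288], TCP at [0.286, -0.612, 0.197] pointing down, gripper open.
Joint ranges: [-3.07, 3.07], [-1.43, 2.12], [-1.02, 1.25], [-3.03, 1.67], [-3.05, -0], [-3.03, 3.03]. Speed limits (rad/s): [2.39, 2.39, 3.01, 3.14, 3.14, 3.14].

## Interface

Orientations are given as [roll, pitch, yaw] about the fixed x, y, z axes, in that order (R = Rz(yaw) Ry(pitch) Rx(roll)).
In Python, from station import get_state, grab_frame, job_done, regions_of gives the robot as it stands.
- The arm moves only by the tool drive_tool, never from a script. Its argument "rows" is a list of rows, each a list of 3 entries, a list of its own where there are three numbers: the shift along the world's x, y, z as a fraction of full scale, then the turn about the world's z as a fraction of full scale, then the opening, from 0 (shut) to 1 (fully open). A call has 1 to 12 rows; each row is the pose to reach, as a shift and turn from the pose commanded when the call began; what a row does not reach only later rows make up. Full scale, the value 1, is 30 cm for a shift and 90 degrees for a turn. A row lasts 1/10 s, in which the tool goes at most 50 mm and 8.59 degrees, less where a joint would pass 70% of its speed; a pose out of reach is approached as far as the arm can. A call with a number of a shift or a turn outside -1 to 1 is refused whole. A call with a gripper value outside its range is refused whole. The fingers move at their own pace and stop on an object; "newtons" is the grip in N (left out, the last holds). Time passes only in rows, so rows that repeat a pose let the fingers close. It gives the time, the measured TCP pose, the force and the opening at its end, in the units of the state.
- get_state(): the state, without advancing time (a new reading comes with each control period).
- grab_frame(name): name is "side" or "top"; returns a dict with "img" (384x512x3 uint8, blue, green, red), "fx", "fy", "cx", "cy" (pixels), "T" (4x4, takes a point from camera to world coordinates). Camera axes: x right, y down, z forward; pixel columns grow to the right and rows downward; lengths in m; the calibration is good to about 2 mm. A picture is of the moment at which its call begins. There is no depth.
- job_done(): hands the job in, once; it reports no verdict.
Trained networks look in a picture, given as the dict that the camera call returned (one of the last four; its "shot" number tells which), for a name from the list of things; names that differ only in an ending like _2 or _b are one class to them, and where a whole thing is asked for, a point or a joint stands for the part that bears it (a point fixed in the world has none). Each returns a list of dicts, best first, with "confidence" (0 to 1); they miss things now and then, are a little off and sometimes report something else, mostly with a low value. They report only what shows in the picture. A call takes as long as a camera call. They do not tell look-alikes from the thing itself.
- regions_of(picture, thing): "pixels" (384x512 bool, what is visible of it) and "box" ([left, top, right, bottom] in pixels, round what is visible of it).
The state is a dict: "t": time; "q": joint angles; "qd": joint speeds; "joint_efforts": joint torques, N m; "eef_pos": TCP position; "ee_rot": TCP orientation; "force": force on the tool from outside, world axes, zero at the start; "moment": the same for the moment, N m; "width": finger opening in m.
Only numpy, scipy, OpenCV 4.12 (cv2) and the standard library are available. Lean on these libraries where they do the work, as an engineer would, in place of code of your own. Each camera call takes 0.05 s, during which the arm holds its last target. There are 200 camera calls.

## Working session

There is one attempt and no reset: what is moved stays moved. The work goes in short steps, Python scripts to look and compute and a tool call to move; the robot and the scene stay as the last step left them, time stands still between calls to the robot, and variables do not carry over. Pictures are saved under pics/ and viewed, about 12 in all and at most 16, crops included, and the job is handed in when it is done.

Besides the shell and the picture viewer there is one more tool, called as a command line: name --argument value ..., lists and objects as JSON in quotes. drive_tool: Moves the arm, as the interface text tells. Its arguments: {"type":"object","properties":{"rows":{"type":"array"},"newtons":{"type":"number"}},"required":["rows"]}

```bash
mkdir -p pics; ls
cat > h.py <<'E'
import numpy as np, cv2
from station import *
def proj(f,P):
    T=np.linalg.inv(f["T"]); p=T[:3,:3]@np.asarray(P,float)+T[:3,3]
    return np.array([f["fx"]*p[0]/p[2]+f["cx"], f["fy"]*p[1]/p[2]+f["cy"]])
def back(f,u,v,z):
    d=f["T"][:3,:3]@np.array([(u-f["cx"])/f["fx"],(v-f["cy"])/f["fy"],1]); o=f["T"][:3,3]
    return o+d*(z-o[2])/d[2]
E
python3 - <<'E'
from h import *
for n in("top","side"):
    f=grab_frame(n); cv2.imwrite(f"pics/{n}0.png",f["img"]); print(n,f["fx"],f["cx"],f["cy"],f["T"].round(3).tolist())
    for t in("vial_a","tray","cup0","knob","handle","pad","post"):
        try: print(t,[(r["box"],round(r["confidence"],2)) for r in regions_of(f,t)][:8])
        except Exception as e: print(t,e)
print(get_state())
E
```

```text
pics
top 395.148831407146 254.9253461655888 192.6421249504494 [[0.011, -0.996, 0.089, 0.439], [-1.0, -0.013, -0.028, 0.016], [0.029, -0.088, -0.996, 1.384], [0.0, 0.0, 0.0, 1.0]]
vial_a [([288.3, 213.1, 293.6, 221.3], 0.55), ([282.1, 156.2, 293.7, 166.6], 0.5), ([287.0, 235.5, 297.2, 245.0], 0.4)]
tray [([277.0, 179.4, 326.3, 254.6], 0.62), ([232.9, 219.3, 242.1, 232.5], 0.5)]
cup0 [([252.3, 156.8, 265.7, 200.7], 0.49), ([286.2, 214.1, 296.1, 220.9], 0.32), ([154.9, 119.0, 188.3, 157.3], 0.25)]
knob []
handle [([211.5, 126.4, 262.1, 201.8], 0.63)]
pad [([213.4, 148.6, 262.6, 200.4], 0.78), ([208.5, 126.9, 261.2, 200.2], 0.66)]
post [([205.4, 127.1, 271.4, 237.3], 0.75)]
side 370.3600487756276 258.39665068014205 195.23265278948455 [[0.907, 0.243, -0.344, 0.881], [0.421, -0.494, 0.76, -0.743], [0.015, -0.834, -0.551, 0.698], [0.0, 0.0, 0.0, 1.0]]
vial_a [([264.4, 278.7, 273.4, 315.0], 0.81), ([277.1, 261.2, 289.8, 293.3], 0.66), ([233.1, 246.3, 243.1, 273.1], 0.64), ([204.9, 235.2, 213.0, 260.9], 0.6), ([251.3, 148.4, 344.9, 200.8], 0.54)]
tray [([141.5, 237.4, 265.3, 320.8], 0.87)]
cu
[... 197 characters left out ...]
, 260.4], 0.33)]
post [([220.6, 149.7, 343.6, 277.6], 0.92)]
{'t': 0.8, 'q': array([-8.45906917e-01,  3.58559963e-01,  1.18803866e-02,  1.07028049e-05,
       -1.22409591e+00, -2.88094324e-01]), 'qd': array([ 0.00089894, -0.0001184 ,  0.00044737,  0.00018822,  0.00031035,
        0.00029069]), 'joint_efforts': array([ 7.78543963e-04, -5.82285190e+01,  2.93286002e+01,  7.00218603e+00,
        1.25088039e-02,  7.39458142e-05]), 'eef_pos': array([ 0.28551188, -0.61161133,  0.19678053]), 'ee_rot': array([-1.57081917e+00,  3.72940764e-06,  4.36798722e-01]), 'force': array([0.41231876, 0.02415696, 0.08564265]), 'moment': array([-0.03615282,  0.01027971,  0.00563964]), 'width': 0.08774557154850353}
```

View pics/top0.png

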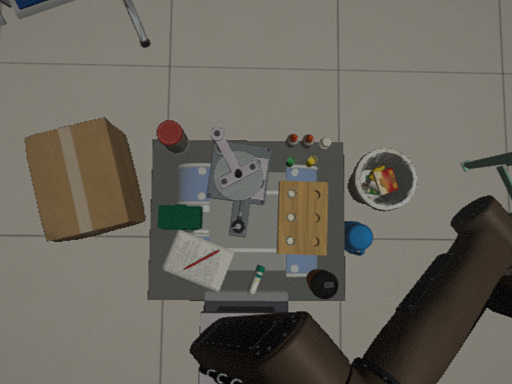

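View pics/side0.png

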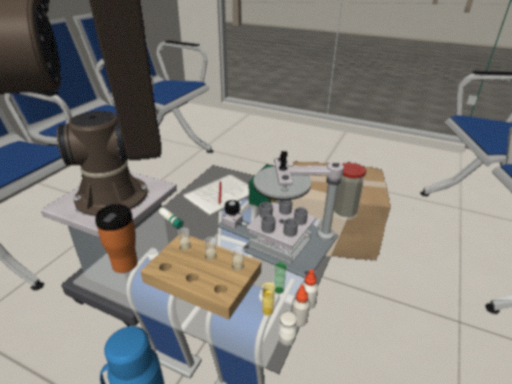

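The top view shows the tray (278-327, 180-255) with vials in its left column at about (291,193), (291,217) and (291,241). The plate is at (238,175), the knob at (238,227) and the post at (217,132). The green (290,160) and yellow (312,160) tubes are look-alikes standing outside the tray. Next I'll enlarge both.

Run:
```python
from h import *
a=cv2.imread("pics/top0.png")[118:262,190:334]; b=cv2.imread("pics/side0.png")[140:325,135:350]
cv2.imwrite("pics/c1.png",cv2.resize(a,(576,576),interpolation=cv2.INTER_CUBIC))
cv2.imwrite("pics/c2.png",cv2.resize(b,(688,592),interpolation=cv2.INTER_CUBIC))
```

```text
(no output)
```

View pics/c1.png

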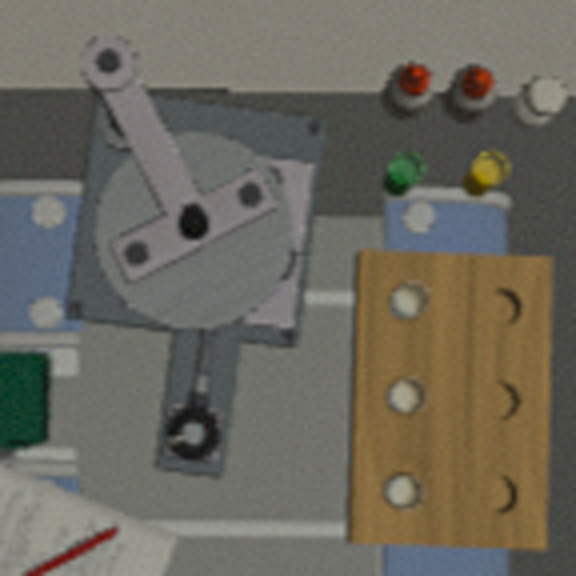

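View pics/c2.png

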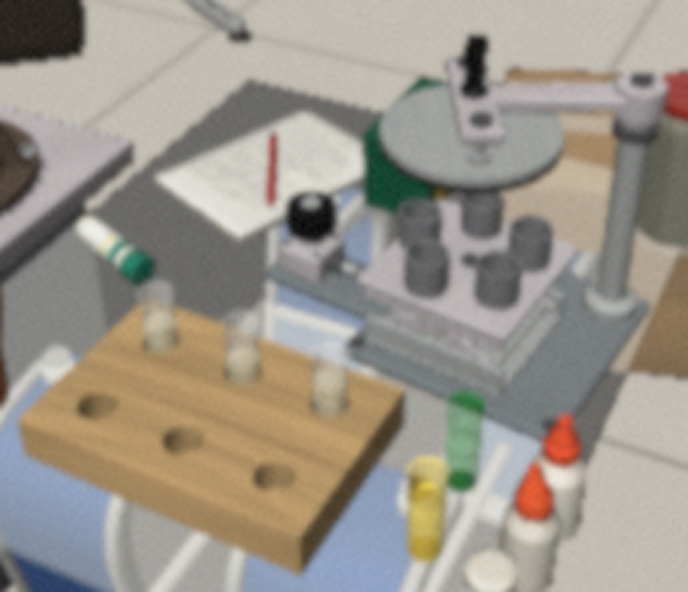

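Run:
```python
from h import *
from scipy.optimize import least_squares
ft=grab_frame("top"); fs=grab_frame("side")
A=lambda u,v:(u/4+190,v/4+118); B=lambda u,v:(u/3.2+135,v/3.2+140)
def tri(p,q):
    r=least_squares(lambda X:np.r_[proj(ft,X)-p,proj(fs,X)-q],[.5,0,.1]); return r.x.round(4),r.fun.round(2)
print("handle top",tri(A(193,218),B(476,42)))
print("posttop",tri(A(108,60),B(640,84)))
print("knob top",tri(A(193,433),B(312,204)))
M=[back(fs,*B(*p),.116) for p in((419,207),(481,200),(531,227),(499,263),(427,246))]
M=np.array(M)[:,:2]; c=M.mean(0); print("cups",M.round(4).tolist(),c.round(4),np.linalg.norm(M-c,axis=1).round(4),np.degrees(np.arctan2(*(M-c).T[::-1])).round(1))
print("plate top centre z=.2", back(ft,*A(195,230),.2))
print("jack base corners",[back(ft,*A(*p),.01)[:2].round(3).tolist() for p in((97,88),(326,118),(72,318),(290,345))])
print("tray corners top z=.04",[back(ft,*A(*p),.04)[:2].round(4).tolist() for p in((357,252),(552,257),(545,549),(349,543))])
print("tray corners side z=.04",[back(fs,*B(*p),.04)[:2].round(4).tolist() for p in((404,393),(303,535),(22,420),(140,304))])
print("vials rim top",[back(ft,*A(*p),.091)[:2].round(4).tolist() for p in((408,300),(405,396),(402,491))])
print("vials at .04 top",[back(ft,*A(*p),.05)[:2].round(4).tolist() for p in((408,300),(405,396),(402,491))])
print("vials side rim",[back(fs,*B(*p),.091)[:2].round(4).tolist() for p in((331,364),(244,314),(157,288))])
print("vials side base.04",[back(fs,*B(*p),.04)[:2].round(4).tolist() for p in((329,411),(241,376),(161,348))])
print("pockets empty .04",[back(ft,*A(*p),.04)[:2].round(4).tolist() for p in((505,306),(503,401),(500,495))],[back(fs,*B(*p),.04)[:2].round(4).tolist() for p in((275,477),(183,440),(98,405))])
```

```text
handle top (array([0.5956, 0.0331, 0.28  ]), array([-0.24, -0.56, -0.53,  0.05]))
posttop (array([0.7152, 0.0969, 0.241 ]), array([ 0.04,  0.14,  0.13, -0.02]))
knob top (array([0.4457, 0.0339, 0.0809]), array([-0.3 , -0.53, -0.54,  0.02]))
cups [[0.5562, 0.027], [0.6002, 0.0604], [0.6526, 0.0416], [0.646, -0.0167], [0.5847, -0.0212]] [0.608  0.0182] [0.0525 0.0429 0.0504 0.0516 0.0458] [ 170.4  100.4   27.6  -42.5 -120.5]
plate top centre z=.2 [0.5961613  0.03199317 0.2       ]
jack base corners [[0.746, 0.123], [0.723, -0.08], [0.543, 0.14], [0.522, -0.05]]
tray corners top z=.04 [[0.6003, -0.1049], [0.5984, -0.2732], [0.3494, -0.2658], [0.353, -0.0995]]
tray corners side z=.04 [[0.6073, -0.1125], [0.6024, -0.2697], [0.3567, -0.2662], [0.3569, -0.1123]]
vials rim top [[0.555, -0.1427], [0.476, -0.1404], [0.3986, -0.1381]]
vials at .04 top [[0.5587, -0.1477], [0.4772, -0.1454], [0.3974, -0.143]]
vials side rim [[0.5664, -0.1571], [0.4781, -0.1357], [0.3981, -0.1384]]
vials side base.04 [[0.5632, -0.1558], [0.4817, -0.1517], [0.4053, -0.1517]]
pockets empty .04 [[0.5555, -0.2324], [0.4741, -0.2304], [0.3945, -0.2276]] [[0.5589, -0.2323], [0.4786, -0.2305], [0.3989, -0.228]]
```

Three vials are present, in the tray's left column. The plate starts about 0.14 rad off its stop. I'll move to the handle.

drive_tool --rows '[[[0.5, 1, 0.45], 0, 1], [[0.5, 1, 0.45], 0, 1], [[0.5, 1, 0.45], 0, 1], [[0.5, 1, 0.45], 0, 1], [[0.5, 1, 0.45], 0, 1], [[0.5, 1, 0.45], 0, 1], [[0.5, 1, 0.45], 0, 1], [[0.5, 1, 0.45], 0, 1], [[0.5, 1, 0.45], 0, 1]]' --newtons 20

```text
t: 1.8
eef_pos: [0.4367, -0.3102, 0.333]
ee_rot: [-1.572, -0.002, 0.44]
force: [-0.5, 1.2, 0.2]
width: 0.0875
```

drive_tool --rows '[[[0.533, 1, 0], 0.03, 0.6], [[0.533, 1, 0], 0.03, 0.6], [[0.533, 1, 0], 0.03, 0.6], [[0.533, 1, 0], 0.03, 0.6], [[0.533, 1, 0], 0.03, 0.6], [[0.533, 1, 0], 0.03, 0.6], [[0.533, 1, 0], 0.03, 0.6], [[0.533, 1, 0], 0.03, 0.6], [[0.533, 1, 0], 0.03, 0.6]]'

```text
t: 2.7
eef_pos: [0.5955, -0.0119, 0.3302]
ee_rot: [-1.57, 0.003, 0.484]
force: [0.2, 0.3, -0.0]
width: 0.0526
```

drive_tool --rows '[[[0, 0.15, 0], 0, 0.6], [[0, 0.15, 0], 0, 0.6], [[0, 0.15, -0.28], 0, 0.6], [[0, 0.15, -0.28], 0, 0.6], [[0, 0.15, -0.28], 0, 0.6], [[0, 0.15, -0.28], 0, 0.1], [[0, 0.15, -0.28], 0, 0.1], [[0, 0.15, -0.28], 0, 0.1], [[0, 0.15, -0.28], 0, 0.1], [[0, 0.15, -0.28], 0, 0.1]]' --newtons 12

```text
t: 3.7
eef_pos: [0.5958, 0.0333, 0.2487]
ee_rot: [-1.571, -0.001, 0.484]
force: [-0.6, -0.6, 0.2]
width: 0.0177
```

Run:
```python
from h import *
f=grab_frame("side"); cv2.imwrite("pics/c3.png",cv2.resize(f["img"][90:230,200:380],None,fx=4,fy=4,interpolation=cv2.INTER_CUBIC))
s=get_state();print(s["eef_pos"],s["force"],s["width"])
```

```text
[0.59577612 0.03336627 0.24862371] [ 0.2104176  -0.85216551  2.54788042] 0.016936488441640595
```

View pics/c3.png

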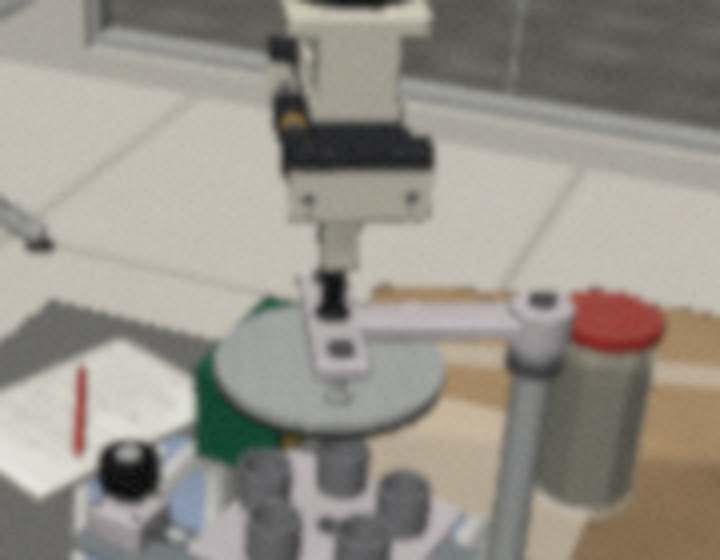

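Run:
```python
import numpy as np
P=np.array([.715,.097]);s=np.array([.5958,.0333]);d=s-P;r=np.hypot(*d);a=np.arctan2(d[1],d[0])
for k in range(1,13):
    b=a-np.radians(92)*k/12; x=(P+r*np.array([np.cos(b),np.sin(b)])-s)/.3
    print([[round(x[0],3),round(x[1],3),0],round(-.667*k/12,3),.1],end=", ")
```

```text
[[np.float64(-0.025), np.float64(0.055), 0], -0.056, 0.1], [[np.float64(-0.042), np.float64(0.113), 0], -0.111, 0.1], [[np.float64(-0.051), np.float64(0.172), 0], -0.167, 0.1], [[np.float64(-0.053), np.float64(0.232), 0], -0.222, 0.1], [[np.float64(-0.046), np.float64(0.292), 0], -0.278, 0.1], [[np.float64(-0.031), np.float64(0.351), 0], -0.334, 0.1], [[np.float64(-0.009), np.float64(0.407), 0], -0.389, 0.1], [[np.float64(0.02), np.float64(0.459), 0], -0.445, 0.1], [[np.float64(0.057), np.float64(0.507), 0], -0.5, 0.1], [[np.float64(0.099), np.float64(0.55), 0], -0.556, 0.1], [[np.float64(0.147), np.float64(0.587), 0], -0.611, 0.1], [[np.float64(0.199), np.float64(0.617), 0], -0.667, 0.1],
```

drive_tool --rows '[[[-0.025, 0.055, 0], -0.056, 0.1], [[-0.042, 0.113, 0], -0.111, 0.1], [[-0.051, 0.172, 0], -0.167, 0.1], [[-0.053, 0.232, 0], -0.222, 0.1], [[-0.046, 0.292, 0], -0.278, 0.1], [[-0.031, 0.351, 0], -0.334, 0.1], [[-0.009, 0.407, 0], -0.389, 0.1], [[0.02, 0.459, 0], -0.445, 0.1], [[0.057, 0.507, 0], -0.5, 0.1], [[0.099, 0.55, 0], -0.556, 0.1], [[0.147, 0.587, 0], -0.611, 0.1], [[0.199, 0.617, 0], -0.667, 0.1]]'

```text
t: 4.95
eef_pos: [0.6546, 0.2184, 0.2482]
ee_rot: [-1.573, 0.001, -0.567]
force: [-3.7, -3.3, 3.8]
width: 0.0171
```

drive_tool --rows '[[[0, 0, 0], 0, 0.1], [[0, 0, 0], 0, 0.1], [[0, 0, 0], 0, 0.5], [[0, 0, 0], 0, 0.5], [[0, 0, 0], 0, 0.5], [[0, 0, 0.3], 0, 0.5], [[0, 0, 0.3], 0, 0.5], [[0, 0, 0.3], 0, 0.5]]'

```text
t: 5.75
eef_pos: [0.6571, 0.2186, 0.345]
ee_rot: [-1.563, -0.006, -0.564]
force: [1.2, -0.6, 0.1]
width: 0.0436
```

drive_tool --rows '[[[-0.35, -0.7, 0], 0.18, 0.57], [[-0.7, -1, 0], 0.36, 0.57], [[-0.7, -1, 0], 0.36, 0.57], [[-0.7, -1, 0], 0.36, 0.57], [[-0.7, -1, 0], 0.36, 0.57], [[-0.7, -1, 0], 0.36, 0.57], [[-0.7, -1, 0], 0.36, 0.57], [[-0.7, -1, 0], 0.36, 0.57], [[-0.7, -1, 0], 0.36, 0.57]]'

```text
t: 6.65
eef_pos: [0.4435, -0.0832, 0.3386]
ee_rot: [-1.57, -0.002, -0.0]
force: [-0.1, -0.1, -0.9]
width: 0.0503
```

drive_tool --rows '[[[0, -0.5, 0], 0, 0.57], [[0, -0.5, 0], 0, 0.57], [[0, -0.5, 0], 0, 0.57], [[0, -0.5, 0], 0, 0.57], [[0, -0.5, 0], 0, 0.57]]'

```text
t: 7.15
eef_pos: [0.4452, -0.2322, 0.3369]
ee_rot: [-1.57, 0.002, -0.001]
force: [0.4, -0.1, -0.3]
width: 0.05
```

Run:
```python
from h import *
import pickle
def avg(n):
    fs=[grab_frame(n) for _ in range(4)]; f=dict(fs[-1]); f["img"]=np.mean([x["img"] for x in fs],0).astype(np.uint8); return f
t=avg("top"); s=avg("side"); pickle.dump((t,s),open("p1.pkl","wb"))
a=cv2.resize(t["img"][115:255,190:290],None,fx=5,fy=5,interpolation=cv2.INTER_CUBIC)[:,:]
b=cv2.resize(s["img"][185:275,215:325],None,fx=7,fy=6.6667,interpolation=cv2.INTER_CUBIC)
cv2.imwrite("pics/c4.png",cv2.resize(t["img"][140:240,190:330],(784,560),interpolation=cv2.INTER_CUBIC)); cv2.imwrite("pics/c5.png",cv2.resize(s["img"][185:275,215:325],(733,600),interpolation=cv2.INTER_CUBIC))
print(get_state()["eef_pos"])
```

```text
[ 0.44538902 -0.23058735  0.33802173]
```

View pics/c4.png

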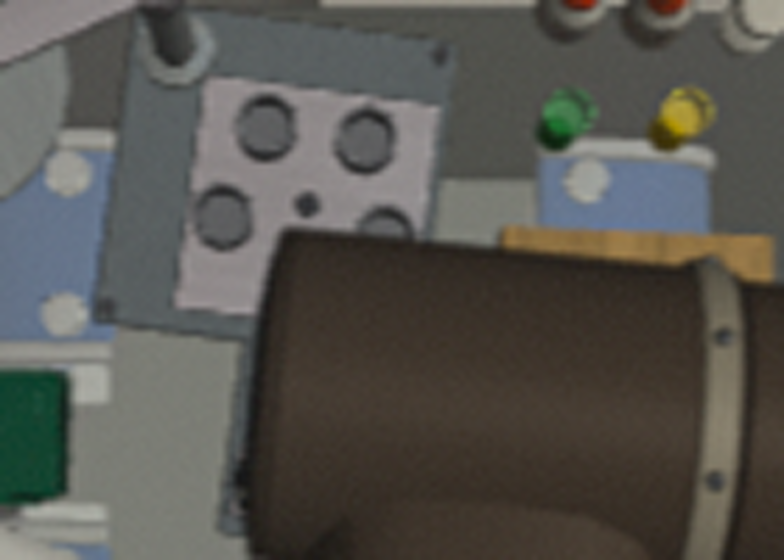

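View pics/c5.png

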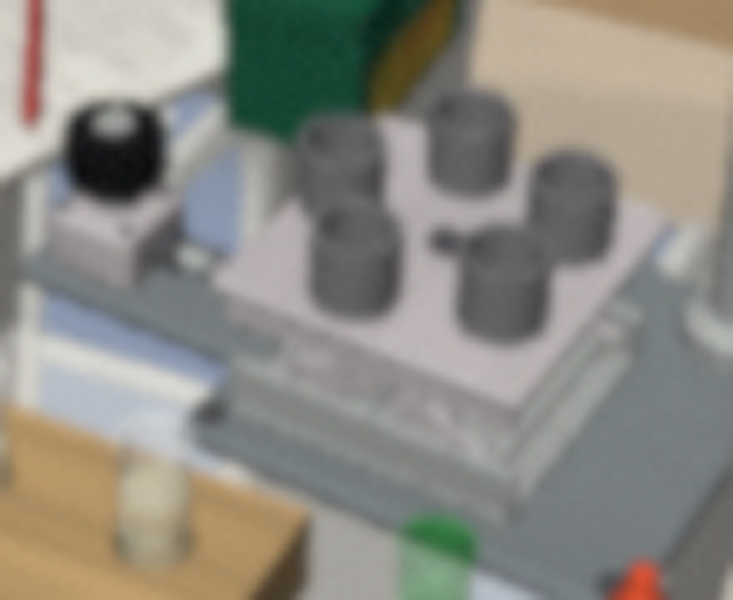

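Without the plate all five cups show. In the side view their mouths are near crop (341,136), (472,116), (573,176), (504,252) and (357,220). The top view shows three clear mouths and the centre screw at (307,205).

```bash
cat > ring.py <<'E'
from h import *
import pickle
from scipy.optimize import least_squares
t,s=pickle.load(open("p1.pkl","rb"))
A=lambda u,v:np.array((u/5.6+190,v/5.6+140)); B=lambda u,v:np.array((u/6.664+215,v/6.667+185))
ang=np.radians([27,-45,99,171,-117]) 
top={0:A(267.5,126),1:A(366,139),2:A(222,215)}
side={3:B(341,136),2:B(472,116),0:B(573,176),1:B(504,252),4:B(357,220)}
def C(p,k): a=p[2]+ang[k]; return [p[0]+.05*np.cos(a),p[1]+.05*np.sin(a),p[3]]
if __name__=="__main__":
  for nm,wt,ws in(("both",1,1),("top",1,0),("side",0,1)):
    def F(p): return np.r_[(np.concatenate([wt*(proj(t,C(p,k))-v) for k,v in top.items()])),np.concatenate([ws*(proj(s,C(p,k))-v) for k,v in side.items()]), (p[3]-.116)*3000]
    r=least_squares(F,[.61,.02,0,.116]); print(nm,r.x.round(4),r.fun.round(1))
    if nm=="both":
      for k in range(5): print(k,np.round(C(r.x,k),4))
  print("screw",back(t,*A(307,205),.083))
E
python3 ring.py
```

```text
both [0.6085 0.0151 0.0235 0.116 ] [-0.6 -0.9 -0.2 -0.5 -0.6 -0.7 -0.1  0.5 -0.2 -0.7 -0.4  0.1 -0.5 -0.2
 -0.7  0.9  0. ]
0 [0.6525 0.0388 0.116 ]
1 [ 0.6447 -0.0195  0.116 ]
2 [0.5996 0.0643 0.116 ]
3 [0.559  0.0217 0.116 ]
4 [ 0.5869 -0.03    0.116 ]
top [0.6064 0.0134 0.031  0.116 ] [-0.2 -0.2  0.2  0.  -0.   0.1 -0.   0.  -0.  -0.  -0.   0.  -0.  -0.
 -0.   0.  -0. ]
side [0.6093 0.0162 0.0213 0.116 ] [-0.  -0.  -0.  -0.  -0.  -0.   0.4  0.4  0.2 -0.8 -0.  -0.  -0.2 -0.3
 -0.3  0.7 -0. ]
screw [0.60824951 0.01343523 0.083     ]
```

drive_tool --rows '[[[0.11, 0.28, -0.2], 1, 0.57], [[0.11, 0.28, -0.6], 1, 0.57], [[0.11, 0.28, -0.7], 1, 0.57], [[0.11, 0.28, -0.7], 1, 0.57], [[0.11, 0.28, -0.7], 1, 0.57], [[0.11, 0.28, -0.7], 1, 0.57], [[0.11, 0.28, -0.7], 1, 0.57], [[0.11, 0.28, -0.7], 1, 0.57], [[0.11, 0.28, -0.7], 1, 0.57], [[0.11, 0.28, -0.7], 1, 0.57], [[0.11, 0.28, -0.7], 1, 0.57], [[0.11, 0.28, -0.7], 1, 0.57]]' --newtons 5

```text
t: 8.75
eef_pos: [0.4783, -0.147, 0.1279]
ee_rot: [-1.571, -0.0, 1.574]
force: [-0.3, 0.8, 0.3]
width: 0.05
```

drive_tool --rows '[[[0, 0, -0.1], 0, 0.57], [[0, 0, -0.2], 0, 0.57], [[0, 0, -0.25], 0, 0.57], [[0, 0, -0.25], 0, 0.57], [[0, 0, -0.25], 0, 0.15], [[0, 0, -0.25], 0, 0.15], [[0, 0, -0.25], 0, 0.15], [[0, 0, -0.25], 0, 0.15], [[0, 0, -0.25], 0, 0.15], [[0, 0, -0.25], 0, 0.15]]'

```text
t: 9.75
eef_pos: [0.4788, -0.1476, 0.0535]
ee_rot: [-1.572, 0.0, 1.573]
force: [0.3, 0.5, 6.0]
width: 0.0265
```

drive_tool --rows '[[[0, 0, 0], 0, 0.5], [[0, 0, 0], 0, 0.5], [[0, 0, 0], 0, 0.5], [[0, 0, 0], -1, 0.5], [[0, 0, 0], -1, 0.5], [[0, 0, 0], -1, 0.5], [[0, 0, 0], -1, 0.5], [[0, 0, 0], -1, 0.5], [[0, 0, 0], -1, 0.5], [[0, 0, 0], -1, 0.5], [[0, 0, 0], -1, 0.5], [[0, 0, 0], -1, 0.5]]'

```text
t: 10.95
eef_pos: [0.4779, -0.1475, 0.0526]
ee_rot: [-1.571, 0.0, 0.216]
force: [0.3, -0.2, 0.6]
width: 0.0436
```

drive_tool --rows '[[[0, 0, 0], -0.14, 0.5], [[0, 0, 0], -0.14, 0.5], [[0, 0, 0], -0.14, 0.15], [[0, 0, 0], -0.14, 0.15], [[0, 0, 0], -0.14, 0.15], [[0, 0, 0], -0.14, 0.15], [[0, 0, 0], -0.14, 0.15], [[0, 0, 0], -0.14, 0.15]]' --newtons 8

```text
t: 11.75
eef_pos: [0.4781, -0.1475, 0.0527]
ee_rot: [-1.571, 0.0, 0.003]
force: [-0.2, 0.4, -0.9]
width: 0.0263
```

drive_tool --rows '[[[0, 0, 0.1], 0, 0.15], [[0, 0, 0.25], 0, 0.15], [[0, 0, 0.4], 0, 0.15], [[0.05, 0.05, 0.45], 0, 0.15], [[0.15, 0.18, 0.5], -0.1, 0.15], [[0.25, 0.3, 0.5], -0.18, 0.15], [[0.33, 0.36, 0.48], -0.25, 0.15], [[0.36, 0.39, 0.43], -0.283, 0.15], [[0.36, 0.39, 0.4], -0.283, 0.15], [[0.36, 0.39, 0.4], -0.283, 0.15], [[0.36, 0.39, 0.4], -0.283, 0.15]]'

```text
t: 12.85
eef_pos: [0.5857, -0.0311, 0.173]
ee_rot: [-1.571, 0.0, -0.441]
force: [0.9, -0.8, 0.1]
width: 0.0264
```

```bash
cat > snap.py <<'E'
import sys
from h import *
import pickle
def avg(n):
    fs=[grab_frame(n) for _ in range(3)]; f=dict(fs[-1]); f["img"]=np.mean([x["img"] for x in fs],0).astype(np.uint8); return f
t=avg("top"); s=avg("side"); pickle.dump((t,s),open("p2.pkl","wb"))
a=cv2.resize(t["img"][150:210,215:275],(400,400),interpolation=cv2.INTER_CUBIC)
b=cv2.resize(s["img"][165:235,240:310],(400,400),interpolation=cv2.INTER_CUBIC)
cv2.imwrite("pics/%s.png"%sys.argv[1],np.hstack([a,b])); print(get_state()["eef_pos"],get_state()["width"])
E
python3 snap.py d1
```

```text
[ 0.58620804 -0.03081677  0.17350664] 0.026371610403501864
```

View pics/d1.png

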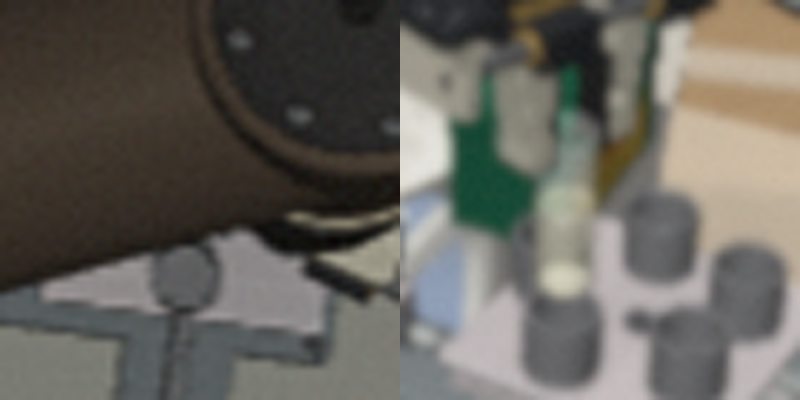

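Run:
```python
from h import *
import pickle
t,s=pickle.load(open("p2.pkl","rb"))
k=400/70
P=np.array([.5862,-.0308])
c=lambda X:((proj(s,X)-[240,165])*k).round(1)
print("pred bottom",c([*P,.1308]),"wall z",c([*P,.134]),"pred TCP col",c([*P,.1735]))
print("pred mouth at P",c([*P,.116]), "bottom/vial centre mid",c([*P,.16]),c([*P,.212]))
for d in([.001,0],[0,.001]): print(d,c([*(P+d),.116])-c([*P,.116]))
```

```text
pred bottom [157.9 282.4] wall z [158.1 276.7] pred TCP col [160.7 204.2]
pred mouth at P [157.  308.6] bottom/vial centre mid [159.8 229.4] [163.4 130.3]
[0.001, 0] [2.  0.6]
[0, 0.001] [ 0.9 -1.2]
```

drive_tool --rows '[[[0, -0.001, -0.03], 0, 0.15], [[0, -0.001, -0.05], 0, 0.15], [[0, -0.001, -0.06], 0, 0.15], [[0, -0.001, -0.07], 0, 0.15], [[0, -0.001, -0.07], 0, 0.15]]'

```text
t: 13.65
eef_pos: [0.5882, -0.0314, 0.1536]
ee_rot: [-1.57, -0.005, -0.441]
force: [0.7, -1.2, 11.3]
width: 0.0264
```

Run:
```python
from h import *
for _ in range(2):
    f=grab_frame("side"); s=get_state(); print(s["eef_pos"].round(4),s["force"].round(1),s["moment"].round(2),s["ee_rot"].round(3))
cv2.imwrite("pics/d2.png",cv2.resize(f["img"][165:235,240:310],(600,600),interpolation=cv2.INTER_CUBIC))
```

```text
[ 0.5882 -0.0314  0.1536] [ 0.1 -1.7 10.8] [-0.73 -0.28 -0.06] [-1.57  -0.005 -0.441]
[ 0.5882 -0.0313  0.1537] [ 0.2 -2.3 10. ] [-0.72 -0.34  0.01] [-1.57  -0.005 -0.441]
```

View pics/d2.png

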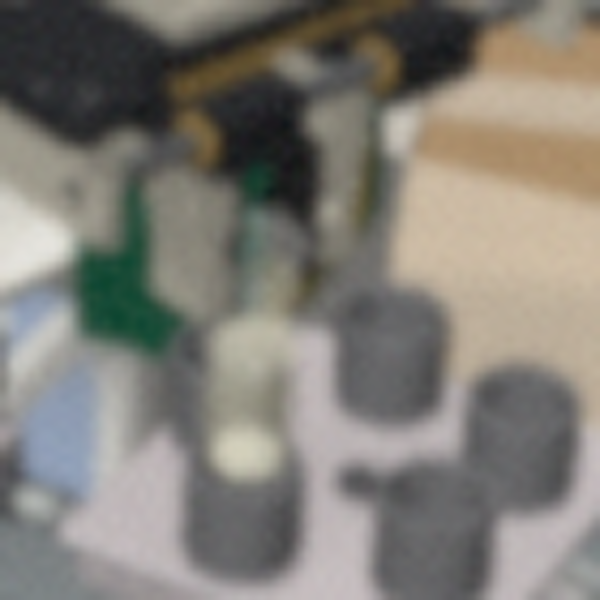

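The vial's base disc shows fully in front of the cup, so it stands on the rim nearest the camera. I'll lift it and shift it about 3 mm away from the camera.

drive_tool --rows '[[[0, 0, 0.05], 0, 0.15], [[-0.002, 0.01, 0.05], 0, 0.15], [[-0.002, 0.01, 0.05], 0, 0.15]]'

```text
t: 14.05
eef_pos: [0.5852, -0.0274, 0.1661]
ee_rot: [-1.571, 0.0, -0.442]
force: [0.1, 1.0, -1.4]
width: 0.0265
```

Run:
```python
from h import *
for _ in range(3):
    f=grab_frame("side"); s=get_state()
print(s["eef_pos"].round(4),s["force"].round(1))
cv2.imwrite("pics/d3.png",cv2.resize(f["img"][165:235,240:310],(600,600),interpolation=cv2.INTER_CUBIC))
```

```text
[ 0.585  -0.0278  0.1657] [ 0.2  0.4 -0.6]
```

View pics/d3.png

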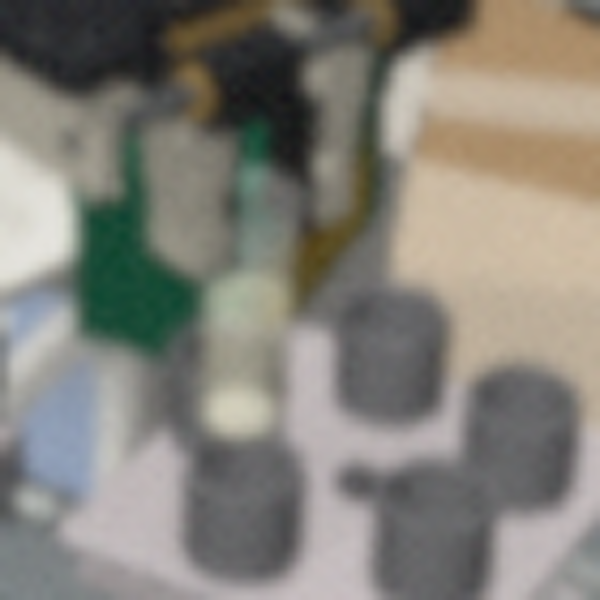

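```bash
cat > sil.py <<'E'
from h import *
import pickle
from scipy.optimize import minimize
t,s=pickle.load(open("p1.pkl","rb"))
ang=np.radians([27,-45,99,171,-117]); th=np.linspace(0,2*np.pi,40)
def mask(f,p,ks,S=8,off=(0,0),roi=None):
    x0,y0,x1,y1=roi; m=np.zeros(((y1-y0)*S,(x1-x0)*S),np.uint8)
    for k in ks:
        a=p[2]+ang[k]; c=np.array([p[0]+.05*np.cos(a),p[1]+.05*np.sin(a)])
        q=np.array([proj(f,[c[0]+.0185*np.cos(h),c[1]+.0185*np.sin(h),z]) for z in(.116+p[3],.082+p[3]) for h in th])
        h=cv2.convexHull(((q-[x0,y0]+.5)*S).astype(np.float32)); cv2.fillPoly(m,[np.round(h).astype(np.int32)],255)
    return cv2.resize(m,(x1-x0,y1-y0),interpolation=cv2.INTER_AREA)/255.
def fit(f,ks,roi,bias):
    x0,y0,x1,y1=roi; g=f["img"][y0:y1,x0:x1].astype(float).mean(2); lo,hi=np.percentile(g,[10,75])
    obs=np.clip((hi-g)/(hi-lo),0,1)
    # only near the cups
    w=cv2.dilate((mask(f,[.608,.0145,.025,0],ks,roi=roi)>0.1).astype(np.uint8),np.ones((3,3)))
    def F(p):
        m=cv2.GaussianBlur(mask(f,[p[0],p[1],p[2],0],ks,roi=roi),(0,0),.6); return ((m-obs)**2*w).sum()
    best=min((minimize(F,[.608+dx,.0145+dy,.025],method="Nelder-Mead",options=dict(initial_simplex=[[.608+dx,.0145+dy,.02],[.611+dx,.0145+dy,.02],[.608+dx,.018+dy,.02],[.608+dx,.0145+dy,.06]])) for dx in(-.002,.001) for dy in(-.002,.001)),key=lambda r:r.fun)
    print(best.x.round(4),best.fun,w.sum(),lo,hi)
fit(s,[0,1,2,3,4],(255,195,312,240),0)
fit(t,[0,1,2],(220,152,265,188),0)
E
python3 sil.py
python3 - <<'E'
from h import *
f=grab_frame("side"); s=get_state(); print(s["eef_pos"].round(4))
g=f["img"][205:222,258:278].astype(float).mean(2).round().astype(int)
print("\n".join(" ".join("%3d"%v for v in r) for r in g))
for z in(.123,.126,.13): print(z,proj(f,[*s["eef_pos"][:2],z]))
E
```

```text
[0.6061 0.0201 0.0448] 67.38914255534084 1482 82.0 164.66666666666666
[0.6092 0.0155 0.0341] 56.15596755029943 573 48.26666666666667 138.0
[ 0.5851 -0.0278  0.1659]
 64  78  87  85  84 106 132 144 150 153 153 149 141 135 143 155 177 187 190 188
 82  84  91  89  88 108 133 143 150 153 150 146 137 130 137 155 178 188 190 184
 97  93  96  96  98 111 129 143 149 151 148 145 137 133 131 153 180 187 189 184
105  97  95  97 104 118 134 145 147 151 151 147 137 128 128 149 178 188 186 182
102  95  91  99 109 124 138 150 159 164 163 152 141 126 123 148 177 186 186 184
104 100  92  93 108 124 148 166 177 180 177 169 153 135 127 150 173 184 186 181
108  98  88  95 107 133 161 185 195 196 194 184 173 152 136 153 175 186 183 184
106 100  94  98 109 138 172 193 201 203 199 195 184 162 150 162 179 187 187 185
107 103  93  96 106 136 171 192 199 199 198 191 181 166 151 166 181 187 184 184
119 117 105 100 105 126 153 177 188 193 191 183 173 156 145 162 180 185 187 184
146 143 116 103 105 111 127 146 161 167 165 159 149 136 135 158 175 182 184 186
167 161 136 115 104 103 103 112 120 128 129 126 121 118 121 141 163 180 180 181
183 176 155 131 110  93  85  89  94 102 104 106 105 103 111 124 144 166 178 184
188 184 171 145 116  90  77  88  91  96 100 102 105 102  99 106 124 156 174 182
185 182 172 150 116  89  85  85  92 100 103 102 102 101  98  99 118 144 169 179
188 183 171 144 115  99  91  94  94  97 103 103 102 102 105 101 112 137 165 176
188 183 171 139 114 104 100 100 102 102 103 105 106 105 103 101 109 130 164 178
0.123 [267.61729555 216.10086908]
0.126 [267.65053607 215.171573  ]
0.13 [267.69503506 213.92752671]
```

```bash
cat > sil2.py <<'E'
exec(open("sil.py").read().split("fit(s,")[0])
def prep(f,ks,roi):
    x0,y0,x1,y1=roi; g=f["img"][y0:y1,x0:x1].astype(float).mean(2); lo,hi=np.percentile(g,[10,75])
    w=cv2.dilate((mask(f,[.608,.0145,.03,.003],ks,roi=roi)>0.1).astype(np.uint8),np.ones((3,3)))
    return f,ks,roi,np.clip((hi-g)/(hi-lo),0,1),w
D=[prep(s,[0,1,2,3,4],(255,192,312,240)),prep(t,[0,1,2],(220,152,265,188))]
def cost(p,i): f,ks,roi,o,w=D[i]; return ((cv2.GaussianBlur(mask(f,p,ks,roi=roi),(0,0),.6)-o)**2*w).sum()
for i in((0,),(1,),(0,1)):
    r=minimize(lambda p:sum(cost(p,j) for j in i)+(0 if i==(0,1) else 0),[.608,.0145,.03,.003],method="Nelder-Mead",options=dict(initial_simplex=np.array([[.608,.0145,.02,.002]]+[[.608+.003*(j==0),.0145+.003*(j==1),.02+.04*(j==2),.002+.006*(j==3)] for j in range(4)]),maxiter=400))
    print(i,r.x.round(4),[round(cost(r.x,j),1) for j in i])
E
python3 sil2.py
```

```text
(0,) [0.6076 0.0159 0.04   0.0037] [np.float64(92.8)]
(1,) [ 0.6143  0.0156  0.0344 -0.0332] [np.float64(52.6)]
(0, 1) [0.6082 0.0151 0.0392 0.0045] [np.float64(93.4), np.float64(57.8)]
```

Run:
```python
from h import *
f=grab_frame("side")
for z in(.131,.134,.137): print(z,back(f,267.2,212.6,z).round(4), back(f,267.9,205,z+.02).round(4))
print("d1 obs",back(f,163/5.714+240,280/5.714+165,.1323).round(4))
g=f["img"][180:222,258:280].astype(float)
for r in range(14,32,2): print(r+180," ".join("%3d"%v for v in g[r].mean(1)))
```

```text
0.131 [ 0.5821 -0.0243  0.131 ] [ 0.5809 -0.0184  0.151 ]
0.134 [ 0.5837 -0.0281  0.134 ] [ 0.5825 -0.0224  0.154 ]
0.137 [ 0.5852 -0.0319  0.137 ] [ 0.5841 -0.0263  0.157 ]
d1 obs [ 0.5883 -0.03    0.1323]
194 107 125 138 142 140 130 124 120 113 108 122 132 132 127 122 111  91  76  64  65  65  73
196  58  72  93 111 120 118 113 114 113 124 141 144 141 137 128 109  90  73  65  67  78  92
198  48  46  54  58  71  98 124 147 156 164 168 167 166 161 154 128  92  72  75  90 102 105
200  53  50  49  50  62  94 133 154 163 164 165 158 158 158 154 134 103  88  97 104 105 106
202  53  49  60  72  84 102 132 149 159 164 166 163 158 160 155 141 130 129 129 120 112  99
204  57  69  82  86  87 106 130 144 150 155 157 154 148 143 148 157 167 177 184 174 154 119
206  79  83  93  85  88 106 128 140 150 153 151 146 137 132 136 154 177 187 190 184 162 123
208 102  95  96  97 108 116 132 144 150 152 152 146 138 127 124 150 175 186 187 182 162 121
210 105  99  90  94 108 127 150 169 179 181 181 168 153 133 126 147 175 184 188 181 162 124
```

Run:
```python
from h import *
import pickle
t,s=pickle.load(open("p2.pkl","rb"))
g=s["img"].astype(float).mean(2)
for r in range(200,221,1): print(r," ".join("%3d"%v for v in g[r,258:280]))
```

```text
200  50  49  53  50  62  92 132 154 163 165 165 163 161 160 152 133 103  87  96 104 107 104
201  51  48  53  58  68  96 132 155 163 167 168 163 160 156 148 133 110 103 106 111 107 100
202  50  52  60  67  80 103 130 151 163 170 170 169 163 155 146 139 129 128 126 121 111  99
203  53  58  72  79  89 102 127 146 161 171 174 170 161 154 148 148 151 155 156 149 131 106
204  56  68  83  83  84 102 125 143 157 163 168 162 155 146 146 151 164 175 179 173 154 116
205  64  77  88  82  77  96 124 143 153 157 158 155 148 142 142 150 167 180 187 183 162 122
206  78  85  91  85  80  98 124 142 152 153 153 150 144 137 139 149 165 180 188 183 164 124
207  94  91  94  93  89 101 124 142 149 152 152 147 142 136 134 147 167 182 186 183 162 123
208 103  95  94  98  99 108 126 142 148 152 152 150 142 133 129 144 169 182 187 182 162 121
209 105  96  91  96 101 111 129 141 148 153 152 149 140 128 123 143 169 182 187 183 162 122
210 106  96  91  94  99 109 127 142 154 159 160 156 144 131 127 143 167 181 186 184 164 123
211 105  98  93  94  98 109 131 155 171 179 180 175 165 149 137 146 168 183 186 183 166 134
212 107  98  92  91  98 109 140 170 188 195 196 191 184 174 159 154 168 181 186 184 173 150
213 108 102  94  93 100 115 145 178 195 202 201 198 193 181 167 160 168 182 186 185 181 167
214 121 117 103  96 100 113 141 175 192 198 198 196 189 179 167 161 171 181 185 185 182 179
215 144 142 115 100 102 109 128 152 174 189 190 187 180 165 151 158 171 182 183 183 181 181
216 168 161 133 112 105 102 106 121 143 160 165 164 155 141 130 143 163 175 181 182 183 183
217 182 174 154 129 110  94  85  93 108 121 126 126 122 114 111 121 145 166 178 180 181 181
218 185 180 166 144 114  87  78  85  93 100 103 104 106 102  99 107 127 156 173 180 179 174
219 185 183 171 147 116  90  82  85  91  96 101 103 103 100  98 102 118 146 169 179 174 157
220 185 182 172 145 118 100  90  91  96  99 102 103 103 102  99 101 111 138 166 177 165 137
```

Run:
```python
from h import *
f=grab_frame("side")
print(proj(f,[.5866,-.0295,.1197]),proj(f,[.5866,-.0295,.1337]))
print((proj(f,[.5876,-.0295,.1197])-proj(f,[.5866,-.0295,.1197])),(proj(f,[.5866,-.0285,.1197])-proj(f,[.5866,-.0295,.1197])))
```

```text
[267.85871739 217.634031  ] [268.01677885 213.28206284]
[0.35256136 0.10172088] [ 0.15448228 -0.20781654]
```

Run:
```python
from h import *
for n in("d2","d3"):
    g=cv2.resize(cv2.imread(f"pics/{n}.png"),(70,70),interpolation=cv2.INTER_AREA).astype(float).mean(2)
    print(n)
    for r in range(42,60): print(r+165," ".join("%3d"%v for v in g[r,18:40]))
```

```text
d2
207  95  91  94  94  92 100 124 149 163 167 169 174 169 159 155 162 172 179 184 182 161 120
208 104  94  92  97 103 107 126 144 156 161 163 166 161 148 141 149 164 179 186 181 162 122
209 106  95  93  96 105 115 129 144 151 154 157 156 149 137 130 142 161 179 185 181 160 122
210 104  95  92  94 101 113 130 144 149 151 149 146 140 129 125 140 161 180 185 181 162 126
211 103  95  93  94 100 113 129 139 145 148 146 142 134 126 126 143 161 177 184 182 166 134
212 105  98  94  96 103 112 127 139 146 147 144 140 132 124 126 145 162 178 185 184 174 150
213 107 102  97  94 102 113 125 138 148 151 150 143 134 125 125 145 164 179 186 186 179 167
214 121 119 106  97 102 113 129 143 156 164 163 159 146 133 130 145 166 177 183 185 182 178
215 145 141 119 102 102 112 133 157 176 182 183 180 167 151 140 146 165 178 182 182 183 181
216 169 161 133 112 106 112 139 170 190 197 197 194 185 171 152 144 158 175 181 182 183 182
217 181 173 152 130 113 113 141 177 196 200 201 199 190 180 157 138 144 166 178 182 181 181
218 185 178 167 143 114 108 135 170 190 198 198 196 187 175 152 128 131 155 175 179 1
[... 1517 characters left out ...]
  95 103 107 108 106 105 110 123 146 165 178 181 181 182
218 185 181 169 146 116  89  79  84  89  96 103 104 103 101 100 108 128 154 173 179 179 174
219 185 183 172 148 117  91  84  86  91  99 101 102 103 100  97 103 118 147 172 180 173 156
220 183 183 170 142 115  96  90  89  94  98  99 104 104 101 100 101 111 135 168 180 166 138
221 187 183 168 139 115 105 100  98 100 100 102 105 103 105 101 102 106 132 164 179 166 134
222 187 183 169 136 108 104 103 104 105 104 106 108 106 102  98  95 102 131 165 180 172 150
223 186 183 168 137 106  94 100 105 108 108 107 106 104  98  91  88  97 133 167 182 182 170
224 187 182 167 134 106  96  99 101 105 105 102 103  99  91  83  82  97 135 168 182 184 180
```

drive_tool --rows '[[[0.011, -0.009, -0.01], 0, 0.15], [[0.011, -0.009, -0.02], 0, 0.15], [[0.011, -0.009, -0.03], 0, 0.15], [[0.011, -0.009, -0.035], 0, 0.15], [[0.011, -0.009, -0.04], 0, 0.15]]' --newtons 8

```text
t: 14.85
eef_pos: [0.5887, -0.0305, 0.1545]
ee_rot: [-1.571, 0.0, -0.442]
force: [0.3, 0.7, 1.0]
width: 0.0265
```

drive_tool --rows '[[[0, 0, -0.005], 0, 0.15], [[0, 0, -0.01], 0, 0.15], [[0, 0, -0.015], 0, 0.15]]'

```text
t: 15.15
eef_pos: [0.591, -0.0311, 0.1528]
ee_rot: [-1.57, -0.005, -0.441]
force: [0.2, -2.8, 12.4]
width: 0.0265
```

Run:
```python
from h import *
f=grab_frame("side"); s=get_state(); print(s["eef_pos"].round(4),s["force"].round(1),s["moment"].round(2))
g=f["img"].astype(float).mean(2)
for r in range(208,226): print(r," ".join("%3d"%v for v in g[r,258:280]))
cv2.imwrite("pics/d4.png",cv2.resize(f["img"][150:240,225:345],(800,600),interpolation=cv2.INTER_CUBIC))
```

```text
[ 0.5911 -0.0311  0.1528] [-1.1 -2.  10.7] [-0.79 -0.1  -0.01]
208 101  94  92  97 100 103 120 140 156 165 167 165 158 154 148 153 161 173 184 181 160 119
209 107  94  92  99 105 107 124 137 149 156 156 157 151 140 135 141 158 171 182 181 161 125
210 104  98  91  93 106 110 121 135 146 148 151 145 137 132 130 140 156 173 183 184 165 123
211 105  97  92  95  97 107 119 134 146 149 146 143 137 126 129 141 156 177 186 184 166 133
212 105  94  94  95 100 106 120 134 144 148 143 139 132 123 126 142 161 176 186 183 176 150
213 109 103  96  94 100 107 124 134 145 149 147 144 138 126 126 141 160 178 185 185 180 166
214 121 120 106  98 100 108 129 145 159 167 169 162 150 136 129 144 161 177 182 188 185 179
215 146 142 117 100 104 114 137 160 179 188 191 187 173 157 141 142 162 176 184 182 182 183
216 169 162 132 111 108 114 141 174 192 199 200 195 186 173 157 145 156 173 183 181 183 181
217 181 173 153 127 111 112 140 176 195 200 201 196 192 179 158 139 145 166 179 180 179 180
218 185 180 168 145 114 103 125 166 186 194 196 194 187 174 150 127 129 158 175 180 178 172
219 185 181 172 150 114  94 109 143 167 182 182 182 176 155 135 111 121 148 169 179 171 155
220 186 181 169 146 118 100  97 113 133 149 157 157 151 134 114 104 110 137 169 175 165 137
221 186 183 173 137 112 103 100 104 111 117 124 121 120 115 107 101 105 130 164 174 164 134
222 185 183 168 135 106  98 102 107 105 108 109 109 106 106 101  92  97 131 167 179 170 149
223 185 185 169 135 105  98 101 106 105 107 108 109 104 100  92  85  97 134 167 182 180 172
224 187 184 165 135 105  96  97 102 104 102 103 104  98  93  86  80  92 132 169 183 187 180
225 184 182 165 135 106  96 101 100 102 102 104 101  96  88  85  78  98 136 170 184 186 185
```

View pics/d4.png

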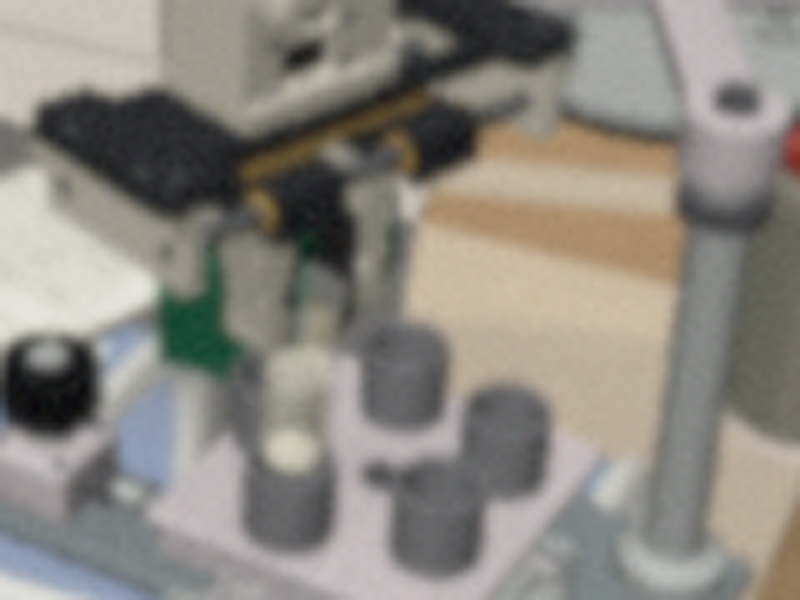

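The vial sits on the rim again and has now shifted in the fingers. I'll stand it on the free table at about (0.45,-0.055), release it, and regrip it centred and upright.

drive_tool --rows '[[[0, 0, 0.1], 0, 0.15], [[0, 0, 0.2], 0, 0.15], [[-0.1, -0.02, 0.2], 0, 0.15], [[-0.25, -0.04, 0.2], 0, 0.15], [[-0.4, -0.06, 0.15], 0, 0.15], [[-0.46, -0.08, 0], 0, 0.15], [[-0.46, -0.08, -0.15], 0, 0.15], [[-0.46, -0.08, -0.3], 0, 0.15], [[-0.46, -0.08, -0.34], 0, 0.15], [[-0.46, -0.08, -0.36], 0, 0.15], [[-0.46, -0.08, -0.36], 0, 0.15]]'

```text
t: 16.3
eef_pos: [0.4508, -0.0545, 0.042]
ee_rot: [-1.571, 0.0, -0.442]
force: [-0.3, -0.5, 0.3]
width: 0.0267
```

drive_tool --rows '[[[0, 0, -0.01], 0, 0.15], [[0, 0, -0.015], 0, 0.15]]'

```text
t: 16.5
eef_pos: [0.4517, -0.0542, 0.0386]
ee_rot: [-1.569, -0.002, -0.442]
force: [0.2, 0.3, 0.1]
width: 0.0264
```

drive_tool --rows '[[[0, 0, -0.007], 0, 0.15], [[0, 0, -0.014], 0, 0.15], [[0, 0, -0.014], 0, 0.15]]'

```text
t: 16.8
eef_pos: [0.4524, -0.0542, 0.0346]
ee_rot: [-1.569, -0.002, -0.441]
force: [-0.6, 0.4, 7.7]
width: 0.0266
```

drive_tool --rows '[[[0, 0, 0], 0, 0.55], [[0, 0, 0], 0, 0.55], [[0, 0, 0], 0, 0.55], [[0, 0, 0.028], 1, 0.55], [[0, 0, 0.028], 1, 0.55], [[0, 0, 0.028], 1, 0.55], [[0, 0, 0.028], 1, 0.55], [[0, 0, 0.028], 1, 0.55], [[0, 0, 0.028], 1, 0.55], [[0, 0, 0.028], 1, 0.55], [[0, 0, 0.028], 1, 0.55], [[0, 0, 0.028], 1, 0.55]]' --newtons 4

```text
t: 18.0
eef_pos: [0.4506, -0.0546, 0.0418]
ee_rot: [-1.571, 0.0, 0.914]
force: [-0.4, 0.0, -0.6]
width: 0.0484
```

drive_tool --rows '[[[0, 0, 0], 0.14, 0.55], [[0, 0, 0], 0.14, 0.55], [[0, 0, 0], 0.14, 0.15], [[0, 0, 0], 0.14, 0.15], [[0, 0, 0], 0.14, 0.15], [[0, 0, 0], 0.14, 0.15], [[0, 0, 0], 0.14, 0.15], [[0, 0, 0], 0.14, 0.5], [[0, 0, 0], 0.14, 0.5], [[0, 0, 0], 0.14, 0.5], [[0, 0, 0], 0.14, 0.5]]'

```text
t: 19.1
eef_pos: [0.4509, -0.0545, 0.042]
ee_rot: [-1.571, -0.0, 1.128]
force: [-0.2, 0.2, 0.2]
width: 0.0434
```

Run:
```python
from h import *
f=grab_frame("side"); s=get_state(); print(s["eef_pos"].round(4),s["width"],s["ee_rot"])
cv2.imwrite("pics/d5.png",cv2.resize(f["img"][165:325,140:320],(675,600),interpolation=cv2.INTER_CUBIC))
```

```text
[ 0.4508 -0.0545  0.042 ] 0.04354152235438243 [-1.57080142e+00 -5.83139318e-06  1.12785695e+00]
```

View pics/d5.png

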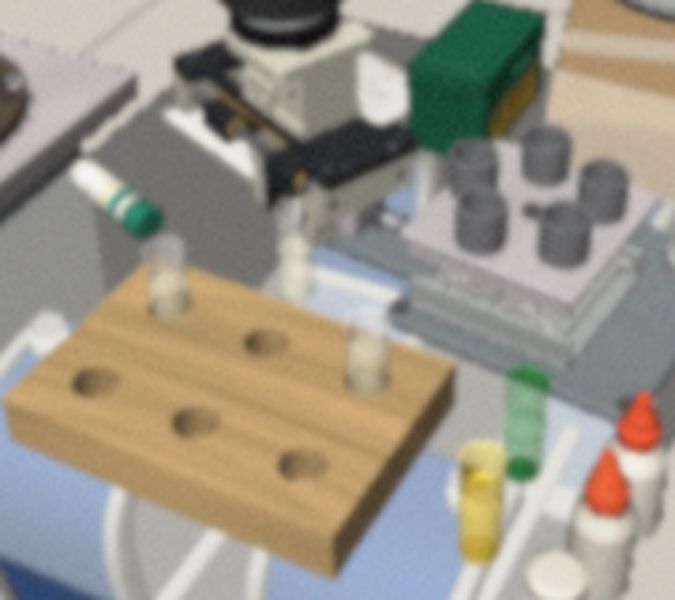

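drive_tool --rows '[[[0, 0, 0], -1, 0.5], [[0, 0, 0], -1, 0.5], [[0, 0, 0], -1, 0.5], [[0, 0, 0], -1, 0.5], [[0, 0, 0], -1, 0.5], [[0, 0, 0], -1, 0.5], [[0, 0, 0], -1, 0.5], [[0, 0, 0], -1, 0.5], [[0, 0, 0], -1, 0.5], [[0, 0, 0], -1, 0.5], [[0, 0, 0], -1, 0.5], [[0, 0, 0], -1, 0.15]]'

```text
t: 20.35
eef_pos: [0.4508, -0.0545, 0.042]
ee_rot: [-1.571, -0.0, -0.444]
force: [0.5, -0.9, 0.4]
width: 0.0402
```

drive_tool --rows '[[[0, 0, 0], 0, 0.15], [[0, 0, 0], 0, 0.15], [[0, 0, 0], 0, 0.15], [[0, 0, 0], 0, 0.15], [[0, 0, 0], 0, 0.15]]'

```text
t: 20.85
eef_pos: [0.4508, -0.0545, 0.042]
ee_rot: [-1.571, -0.0, -0.443]
force: [0.7, 0.4, -0.0]
width: 0.0265
```

drive_tool --rows '[[[0, 0, 0], 0, 0.15], [[0, 0, 0], 0, 0.15]]' --newtons 20

```text
t: 21.05
eef_pos: [0.4509, -0.0545, 0.042]
ee_rot: [-1.571, -0.0, -0.443]
force: [-0.2, -0.6, -0.9]
width: 0.0258
```

drive_tool --rows '[[[0, 0, 0.15], 0, 0.15], [[0, 0, 0.3], 0, 0.15], [[0, 0, 0.43], 0, 0.15], [[0.1, 0.02, 0.5], 0, 0.15], [[0.25, 0.045, 0.5], 0, 0.15], [[0.37, 0.07, 0.5], 0, 0.15], [[0.43, 0.08, 0.48], 0, 0.15], [[0.452, 0.085, 0.45], 0, 0.15], [[0.452, 0.085, 0.417], 0, 0.15], [[0.452, 0.085, 0.417], 0, 0.15]]'

```text
t: 22.05
eef_pos: [0.5843, -0.0293, 0.1649]
ee_rot: [-1.573, 0.003, -0.443]
force: [0.8, 0.5, -1.2]
width: 0.0259
```

```bash
cat > disc.py <<'E'
from h import *
g=np.mean([grab_frame("side")["img"].astype(float).mean(2) for _ in range(2)],0); s=get_state(); print(s["eef_pos"].round(4),s["force"].round(1))
for r in range(208,222): print(r," ".join("%3d"%v for v in g[r,258:280]))
E
python3 disc.py
```

```text
[ 0.5853 -0.0293  0.167 ] [-0.5  0.1  0.3]
208 104  96  96 108 126 140 149 154 150 151 147 140 129 117 122 155 177 186 187 185 164 121
209 105  97  95 106 126 140 148 153 152 150 145 137 123 111 117 152 178 185 185 183 164 122
210 104  99  92 106 124 140 149 153 152 148 144 133 119 105 116 152 178 186 186 182 164 125
211 106  99  93 105 122 139 150 157 158 156 149 135 118 103 119 157 181 187 186 184 168 132
212 106  99  94 104 125 147 163 173 175 174 166 151 129 107 124 164 183 186 186 184 174 150
213 108 102  95 106 130 161 182 193 194 192 185 172 145 118 127 163 182 184 186 185 179 166
214 122 117 105 107 137 170 192 198 203 199 193 182 158 128 132 162 181 183 185 186 183 179
215 144 141 120 113 136 169 191 199 197 198 191 181 159 134 130 159 175 183 183 183 182 182
216 169 162 133 114 129 152 172 184 190 189 181 168 149 126 121 141 167 176 181 182 182 183
217 184 175 152 130 117 121 137 154 164 164 159 146 128 110 109 122 145 164 179 180 182 183
218 184 179 168 144 118  96 101 115 123 124 124 116 109 102 101 107 127 157 175 178 180 175
219 185 184 173 146 117  93  84  90  96 101 104 102 102 103  99 102 116 146 170 180 174 156
220 187 183 172 144 117  99  89  91  94  97 101 103 102 102 102 102 112 137 166 177 168 136
221 186 183 170 139 112 102 100  98 100  99 102 105 104 102 103 101 106 131 164 177 166 132
```

The base disc shows 1.4 px left of where a centred vial would be, so the crossing grip had not fully closed. I'll recentre it on the table.

drive_tool --rows '[[[0, 0, 0.08], 0, 0.15], [[-0.12, -0.02, 0.1], 0, 0.15], [[-0.28, -0.05, 0.1], 0, 0.15], [[-0.42, -0.08, 0.05], 0, 0.15], [[-0.452, -0.085, -0.1], 0, 0.15], [[-0.452, -0.085, -0.25], 0, 0.15], [[-0.452, -0.085, -0.38], 0, 0.15], [[-0.452, -0.085, -0.41], 0, 0.15], [[-0.452, -0.085, -0.417], 0, 0.15], [[-0.452, -0.085, -0.42], 0, 0.5], [[-0.452, -0.085, -0.42], 0, 0.55], [[-0.452, -0.085, -0.42], 0, 0.55]]' --newtons 5

```text
t: 23.35
eef_pos: [0.4519, -0.0542, 0.0424]
ee_rot: [-1.569, -0.002, -0.443]
force: [-0.2, -0.1, 0.7]
width: 0.0447
```

drive_tool --rows '[[[0, 0, 0], 1, 0.55], [[0, 0, 0], 1, 0.55], [[0, 0, 0], 1, 0.55], [[0, 0, 0], 1, 0.55], [[0, 0, 0], 1, 0.55], [[0, 0, 0], 1, 0.55], [[0, 0, 0], 1, 0.55], [[0, 0, 0], 1, 0.55], [[0, 0, 0], 1, 0.55], [[0, 0, 0], 1, 0.55], [[0, 0, 0], 1, 0.55], [[0, 0, 0], 1, 0.15]]'

```text
t: 24.55
eef_pos: [0.4514, -0.0544, 0.0419]
ee_rot: [-1.572, -0.001, 1.129]
force: [-0.0, -0.6, -0.1]
width: 0.0444
```

drive_tool --rows '[[[0, 0, 0], 0, 0.15], [[0, 0, 0], 0, 0.15], [[0, 0, 0], 0, 0.15], [[0, 0, 0], 0, 0.15], [[0, 0, 0], 0, 0.15], [[0, 0, 0], 0, 0.15]]'

```text
t: 25.15
eef_pos: [0.4509, -0.0545, 0.0412]
ee_rot: [-1.571, -0.0, 1.128]
force: [-0.3, -0.1, 2.0]
width: 0.0266
```

drive_tool --rows '[[[0, 0, 0], 0, 0.5], [[0, 0, 0], 0, 0.5], [[0, 0, 0], -1, 0.5], [[0, 0, 0], -1, 0.5], [[0, 0, 0], -1, 0.5], [[0, 0, 0], -1, 0.5], [[0, 0, 0], -1, 0.5], [[0, 0, 0], -1, 0.5], [[0, 0, 0], -1, 0.5], [[0, 0, 0], -1, 0.5], [[0, 0, 0], -1, 0.5], [[0, 0, 0], -1, 0.5]]'

```text
t: 26.35
eef_pos: [0.4507, -0.0545, 0.0409]
ee_rot: [-1.571, 0.0, -0.378]
force: [0.3, 0.3, 0.2]
width: 0.0437
```

drive_tool --rows '[[[0, 0, 0], -0.05, 0.5], [[0, 0, 0], -0.05, 0.15], [[0, 0, 0], -0.05, 0.15], [[0, 0, 0], -0.05, 0.15], [[0, 0, 0], -0.05, 0.15], [[0, 0, 0], -0.05, 0.15], [[0, 0, 0], -0.05, 0.15]]'

```text
t: 27.05
eef_pos: [0.4508, -0.0545, 0.041]
ee_rot: [-1.571, 0.0, -0.45]
force: [-0.7, -0.6, -0.8]
width: 0.0269
```

drive_tool --rows '[[[0, 0, 0], 0, 0.15], [[0, 0, 0], 0, 0.15]]' --newtons 20

```text
t: 27.25
eef_pos: [0.4508, -0.0545, 0.041]
ee_rot: [-1.571, 0.0, -0.45]
force: [-0.2, 0.4, -0.6]
width: 0.0256
```

drive_tool --rows '[[[0, 0, 0.15], 0, 0.15], [[0, 0, 0.3], 0, 0.15], [[0, 0, 0.43], 0, 0.15], [[0.1, 0.02, 0.5], 0, 0.15], [[0.25, 0.045, 0.5], 0, 0.15], [[0.37, 0.07, 0.5], 0, 0.15], [[0.43, 0.08, 0.48], 0, 0.15], [[0.452, 0.085, 0.45], 0, 0.15], [[0.452, 0.085, 0.417], 0, 0.15], [[0.452, 0.085, 0.417], 0, 0.15], [[0.452, 0.085, 0.417], 0, 0.15]]'

```text
t: 28.35
eef_pos: [0.5854, -0.0293, 0.1661]
ee_rot: [-1.571, 0.0, -0.451]
force: [0.5, 1.1, 0.5]
width: 0.0259
```

```bash
python3 disc.py
```

```text
[ 0.5861 -0.0291  0.167 ] [-0.1  0.6 -0.4]
208 101  94  94 103 115 131 146 150 154 151 151 145 134 123 129 157 181 190 186 182 164 120
209 105  97  92  99 116 134 146 149 153 151 149 142 130 118 126 153 178 185 187 184 163 121
210 107  97  93  98 113 131 145 151 152 152 148 139 124 113 122 155 176 186 185 182 164 126
211 106  98  92  97 112 133 147 159 163 163 156 145 127 115 126 158 177 186 187 185 167 135
212 105  97  95  99 113 137 161 175 181 181 177 164 144 125 132 164 184 185 186 184 174 151
213 109 102  97  98 119 149 174 191 196 198 189 183 165 139 139 166 181 185 186 185 179 168
214 121 117 103 102 121 154 182 198 202 202 197 189 173 150 140 164 184 185 184 186 182 178
215 145 142 119 106 119 150 176 194 198 197 193 185 170 147 138 159 176 182 184 183 183 181
216 170 163 134 112 113 130 154 174 182 184 181 171 156 136 126 143 164 176 182 181 182 184
217 182 173 153 127 113 104 117 136 153 154 154 141 128 116 112 120 144 166 177 182 181 180
218 185 181 167 145 114  88  86 100 113 121 120 116 109 105 101 106 129 155 173 180 180 174
219 185 183 173 148 115  89  82  87  96 101 103 105 103 100 100 102 120 145 171 179 174 154
220 184 183 168 142 116  98  92  90  94  98  99 104 102 102  99 102 110 137 166 178 167 137
221 185 183 169 139 112 104 102  99  99 100 102 103 104 103 102 101 106 131 165 179 164 134
```

drive_tool --rows '[[[0, 0, 0], 1, 0.15], [[0, 0, 0], 1, 0.15], [[0, 0, 0], 1, 0.15], [[0, 0, 0], 1, 0.15], [[0, 0, 0], 1, 0.15], [[0, 0, 0], 1, 0.15], [[0, 0, 0], 1, 0.15], [[0, 0, 0], 1, 0.15], [[0, 0, 0], 1, 0.15], [[0, 0, 0], 1, 0.15], [[0, 0, 0], 1, 0.15], [[0, 0, 0], 1, 0.15]]'

```text
t: 29.65
eef_pos: [0.5864, -0.029, 0.167]
ee_rot: [-1.572, -0.001, 1.121]
force: [-0.6, 0.4, 0.5]
width: 0.0264
```

```bash
python3 disc.py
```

```text
[ 0.5864 -0.029   0.1668] [ 0.6  1.1 -0.4]
208 101  95  94 103 118 135 147 153 155 155 150 145 134 124 127 157 180 186 186 181 164 123
209 105  97  93 103 120 136 150 154 151 152 150 141 129 119 124 154 177 188 186 183 162 121
210 104  97  91 102 117 139 146 150 151 149 144 136 125 110 120 154 178 187 187 182 164 125
211 105  97  92  98 118 135 147 150 152 148 143 134 122 109 121 157 177 184 186 182 167 132
212 106 100  96 101 119 138 150 162 164 160 151 140 124 109 127 163 181 186 188 184 173 151
213 110 102  98 102 123 147 167 179 183 177 170 157 137 116 128 164 182 185 185 184 179 168
214 121 118 104 104 127 160 184 195 196 196 189 176 155 128 134 163 182 185 185 185 184 179
215 147 140 118 110 130 166 189 200 202 200 195 185 166 140 132 158 175 182 182 183 182 181
216 170 163 134 118 128 158 184 196 198 196 193 181 166 141 127 143 164 178 181 183 183 181
217 181 174 154 132 126 138 159 177 186 187 182 168 150 125 114 122 145 168 176 182 183 182
218 186 179 169 145 121 109 124 144 155 161 157 142 127 110 103 105 125 154 173 181 181 174
219 186 182 174 149 115  94  94 106 119 123 121 117 108 102  98 101 118 145 169 177 174 157
220 185 183 171 141 117  99  91  94  98 103 106 105 101 102 101 102 113 138 168 176 166 136
221 185 183 170 140 112 103 101 100 100 101 103 104 104 103 103 102 106 131 166 176 165 133
```

Turning the tool in place shows the vial sits about 2.6 mm off along the pads. With that, both cameras put the ring centre at about (0.6086, 0.016). I'll correct and insert.

drive_tool --rows '[[[0.008, 0.007, 0], 0, 0.15], [[0.008, 0.007, 0], 0, 0.15], [[0.008, 0.007, 0], 0, 0.15], [[0.008, 0.007, -0.01], 0, 0.15], [[0.008, 0.007, -0.02], 0, 0.15], [[0.008, 0.007, -0.03], 0, 0.15], [[0.008, 0.007, -0.04], 0, 0.15], [[0.008, 0.007, -0.045], 0, 0.15]]'

```text
t: 30.55
eef_pos: [0.5928, -0.0277, 0.1572]
ee_rot: [-1.579, -0.002, 1.122]
force: [-0.1, -2.6, 23.7]
width: 0.026
```

```bash
sed -i 's/range(208,222)/range(210,226)/; s/s\["force"\].round(1))/s["force"].round(1),s["moment"].round(2))/' disc.py; python3 disc.py
```

```text
[ 0.5909 -0.0272  0.1543] [ 3.8 -2.7 -0.7] [-1.02 -1.77 -0.03]
210 106  98  93  95 103 119 137 147 152 155 153 149 145 134 130 143 164 180 185 185 163 123
211 107  97  91  94 101 113 133 144 149 151 148 144 136 126 130 146 165 179 185 184 166 133
212 107  99  93  95 100 113 131 144 150 149 149 140 133 124 126 146 169 180 185 184 174 150
213 108 100  97  94 102 113 130 144 148 148 148 142 133 124 125 147 168 182 187 185 181 167
214 119 116 102  97 102 115 133 146 152 157 153 147 137 126 126 147 169 179 184 184 182 176
215 139 132 112 101 106 116 134 152 163 169 168 161 150 134 129 144 171 182 184 184 183 183
216 163 151 126 109 108 121 140 165 179 184 185 179 165 147 132 136 160 178 181 181 184 181
217 178 168 149 124 112 124 152 180 193 199 195 191 181 160 136 126 146 165 177 180 181 179
218 184 181 166 141 118 123 158 184 200 201 200 195 187 166 140 117 127 154 174 181 180 173
219 185 183 170 146 118 118 150 181 194 197 195 191 183 162 134 113 119 146 170 178 173 157
220 186 183 172 144 117 112 132 159 176 183 181 179 167 146 123 108 112 136 168 176 167 137
221 185 184 168 141 112 107 115 131 147 154 154 150 141 128 113 105 108 131 166 176 165 134
222 185 184 170 137 107 101 108 114 119 123 124 121 116 109 102  93  99 130 167 178 173 149
223 189 184 169 134 104  96 100 105 110 112 113 110 104  95  91  83  95 133 168 182 180 170
224 187 184 168 137 106  96  99 102 107 106 105 102  98  92  87  83  95 132 170 183 184 181
225 186 182 165 134 106  97 100 103 102 102  98 100  94  90  83  79  94 137 172 185 184 183
```

drive_tool --rows '[[[0, 0, 0.04], 0, 0.15], [[0, 0, 0.04], 0, 0.15], [[0, 0, 0.04], 0, 0.15]]'

```text
t: 30.95
eef_pos: [0.5884, -0.0268, 0.1646]
ee_rot: [-1.57, 0.0, 1.12]
force: [-0.9, 0.3, -0.8]
width: 0.0259
```

```bash
python3 disc.py
python3 - <<'E'
from h import *
f=grab_frame("side")
cv2.imwrite("pics/d6.png",cv2.resize(f["img"][190:240,245:315],(784,560),interpolation=cv2.INTER_CUBIC))
E
```

```text
[ 0.5882 -0.0268  0.1642] [ 0.2  0.  -0.6] [-0.02  0.06  0.05]
210 105  96  92  96 110 125 141 149 151 150 148 142 132 122 125 148 176 184 185 182 164 125
211 105  97  91  95 108 125 140 148 150 148 145 138 130 116 123 150 175 184 185 182 166 134
212 104  98  95  95 110 124 141 151 153 155 149 140 130 117 123 154 175 186 186 184 173 149
213 107 101  95  99 111 128 146 160 171 171 165 156 140 123 128 157 178 182 186 182 180 166
214 120 115 103 100 113 135 160 181 191 193 189 177 161 139 132 157 177 184 185 184 183 178
215 138 136 113 102 114 141 172 192 198 202 197 190 174 154 140 154 174 181 184 184 183 182
216 163 152 126 110 116 142 174 193 200 201 197 192 180 160 138 141 163 174 181 180 182 183
217 179 169 148 125 117 128 155 180 189 192 190 183 171 151 128 126 145 166 176 180 181 181
218 184 179 166 138 114 104 125 149 166 169 169 161 151 131 111 107 127 155 173 179 181 172
219 186 181 171 146 115  93  96 113 127 132 134 130 120 110 101 101 119 147 170 178 175 158
220 185 183 168 142 116  96  91  94  99 106 107 108 105 103 101 103 113 136 167 178 168 137
221 185 185 169 138 111 103  99  96  99  98 103 103 105 103 104 103 108 131 166 176 165 134
222 186 184 169 136 108 101 102 102 104 106 106 108 105 104 102  95 100 130 167 179 170 150
223 186 184 168 135 105  94  99 102 107 111 109 108 102  97  92  84  96 132 166 181 179 170
224 186 184 169 134 105  95  98 102 103 106 107 102  97  89  85  81  96 133 169 182 182 180
225 185 180 169 134 105  96  98 102 105 103 101  98  94  90  83  79  94 139 171 183 185 184
```

View pics/d6.png

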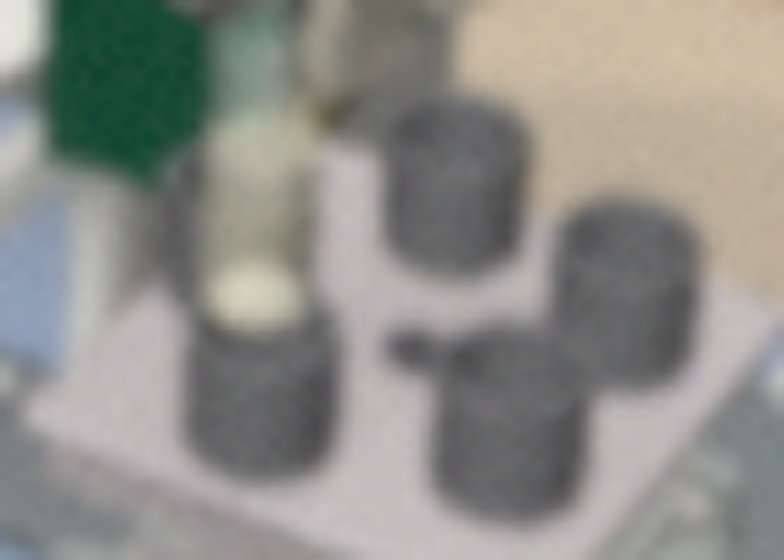

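Before I lifted, the vertical force had fallen from 24 N to 0, so the vial had dropped into the cup. The wall was pushing the tool toward +x. I'll shift by that much and go in again.

drive_tool --rows '[[[0.008, -0.003, 0], 0, 0.15], [[0.008, -0.003, 0], 0, 0.15], [[0.008, -0.003, -0.01], 0, 0.15], [[0.008, -0.003, -0.02], 0, 0.15], [[0.008, -0.003, -0.03], 0, 0.15], [[0.008, -0.003, -0.035], 0, 0.15], [[0.008, -0.003, -0.035], 0, 0.15], [[0.008, -0.003, -0.035], 0, 0.15]]'

```text
t: 31.9
eef_pos: [0.5913, -0.0278, 0.1542]
ee_rot: [-1.571, 0.0, 1.12]
force: [0.7, 0.1, 0.4]
width: 0.0262
```

drive_tool --rows '[[[0, 0, -0.02], 0, 0.15], [[0, 0, -0.035], 0, 0.15], [[0, 0, -0.05], 0, 0.15], [[0, 0, -0.06], 0, 0.15], [[0, 0, -0.07], 0, 0.15]]'

```text
t: 32.4
eef_pos: [0.5911, -0.0278, 0.1327]
ee_rot: [-1.571, 0.0, 1.12]
force: [0.8, -0.8, -0.9]
width: 0.0254
```

drive_tool --rows '[[[0, 0, -0.008], 0, 0.15], [[0, 0, -0.015], 0, 0.15], [[0, 0, -0.018], 0, 0.15]]'

```text
t: 32.7
eef_pos: [0.5917, -0.0279, 0.1289]
ee_rot: [-1.572, -0.0, 1.121]
force: [-2.8, 0.9, 11.4]
width: 0.0263
```

drive_tool --rows '[[[0, 0, 0.004], 0, 0.15], [[0, 0, 0.004], 0, 0.5], [[0, 0, 0.004], 0, 0.5], [[0, 0, 0.004], 0, 0.5], [[0, 0, 0.004], 0, 0.5], [[0, 0, 0.1], 0, 0.5], [[0, 0, 0.25], 0, 0.5], [[0, 0, 0.35], 0, 0.5], [[0, 0, 0.35], 0, 0.5]]' --newtons 5

```text
t: 33.6
eef_pos: [0.5938, -0.0278, 0.238]
ee_rot: [-1.578, -0.004, 1.121]
force: [0.5, 0.8, 0.2]
width: 0.0438
```

Run:
```python
from h import *
t=grab_frame("top"); f=grab_frame("side"); print(get_state()["eef_pos"])
cv2.imwrite("pics/e1.png",np.hstack([cv2.resize(f["img"][160:260,180:320],(560,400),interpolation=cv2.INTER_CUBIC),cv2.resize(f["img"][235:325,140:190],(222,400))]))
for n,fr in(("top",t),("side",f)): print(n,[(np.round(r["box"],1).tolist(),round(r["confidence"],2)) for r in regions_of(fr,"vial_a")],[(np.round(r["box"],1).tolist(),round(r["confidence"],2)) for r in regions_of(fr,"tray")])
```

```text
[ 0.59137196 -0.02761089  0.23326603]
top [([286.3, 159.5, 292.2, 167.0], 0.57), ([305.9, 155.2, 317.2, 166.0], 0.51)] [([276.3, 180.3, 327.4, 252.8], 0.66)]
side [([275.1, 260.4, 288.1, 293.0], 0.9), ([264.4, 198.4, 272.8, 223.7], 0.81), ([262.9, 281.3, 276.3, 313.7], 0.76), ([181.6, 227.3, 189.6, 253.7], 0.75), ([251.0, 197.5, 315.5, 251.6], 0.68), ([231.4, 246.3, 243.9, 269.6], 0.53), ([221.8, 128.8, 350.9, 278.9], 0.47)] [([136.6, 235.1, 264.9, 318.6], 0.89), ([297.8, 126.7, 353.1, 179.5], 0.68)]
```

View pics/e1.png

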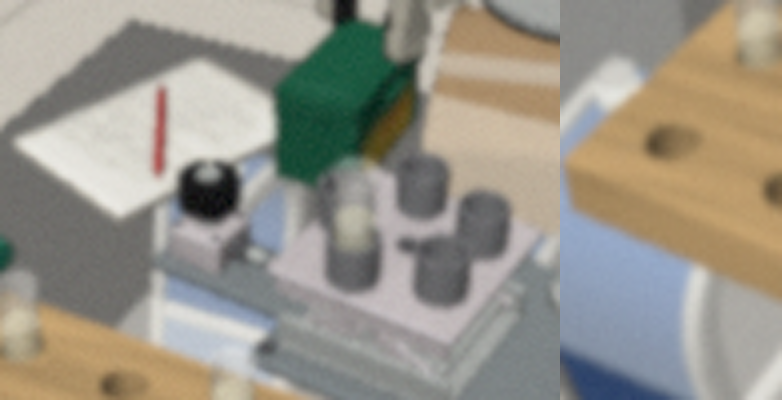

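The vial stands in its cup. Views used: 14. Before the next pick I'll check numerically whether the tray has moved.

Run:
```python
from h import *
import pickle
t0,s0=pickle.load(open("p1.pkl","rb"))
s=grab_frame("side"); t=grab_frame("top")
for n,a,b,(x0,y0,x1,y1) in(("side tray corner",s0,s,(140,255,265,325)),("top tray",t0,t,(300,176,330,256)),("side tray vs start",{"img":cv2.imread("pics/side0.png")},s,(140,262,265,325)),("top vs start",{"img":cv2.imread("pics/top0.png")},t,(284,176,332,258)),("bg",s0,s,(330,200,500,380))):
    A=a["img"][y0:y1,x0:x1].astype(np.float32).mean(2);B=b["img"][y0:y1,x0:x1].astype(np.float32).mean(2)
    print(n,cv2.phaseCorrelate(A,B,cv2.createHanningWindow(A.shape[::-1],cv2.CV_32F)),np.abs(A-B).mean())
```

```text
side tray corner ((0.5766779869214389, 0.030605426000207103), 1.1024180802239312) 6.1933336
top tray ((-1.4071051814650346, 16.1826463047741), 0.16094589918851854) 16.656527
side tray vs start ((0.5604698153544021, 0.016998545962671585), 1.1883744423389435) 5.782645
top vs start ((-0.2247416709022474, 0.03218040269471345), 0.6446419808599684) 11.760924
bg ((-0.021247974275581782, 0.013466401060398425), 1.0950545260346967) 7.252342
```

drive_tool --rows '[[[-0.05, -0.2, 0], 0, 0.5], [[-0.1, -0.38, 0], 0, 0.5], [[-0.108, -0.4, -0.15], 0, 0.55], [[-0.108, -0.4, -0.3], 0, 0.55], [[-0.108, -0.4, -0.36], 0, 0.55], [[-0.108, -0.4, -0.36], 0, 0.55], [[-0.108, -0.4, -0.36], 0, 0.55], [[-0.108, -0.4, -0.45], 0, 0.55], [[-0.108, -0.4, -0.54], 0, 0.55], [[-0.108, -0.4, -0.602], 0, 0.55], [[-0.108, -0.4, -0.602], 0, 0.55]]' --newtons 5

```text
t: 35.1
eef_pos: [0.5584, -0.1475, 0.0515]
ee_rot: [-1.569, 0.001, 1.121]
force: [-0.3, 0.7, -0.3]
width: 0.0483
```

drive_tool --rows '[[[0, 0, 0], 0, 0.15], [[0, 0, 0], 0, 0.15], [[0, 0, 0], 0, 0.15], [[0, 0, 0], 0, 0.15], [[0, 0, 0], 0, 0.15], [[0, 0, 0], 0, 0.15]]'

```text
t: 35.7
eef_pos: [0.5597, -0.1479, 0.0534]
ee_rot: [-1.573, -0.001, 1.121]
force: [-0.4, 0.6, 6.0]
width: 0.0264
```

drive_tool --rows '[[[0, 0, 0], 0, 0.15], [[0, 0, 0], 0, 0.15], [[0, 0, 0.1], 0, 0.15], [[0, 0, 0.25], 0, 0.15], [[0, 0, 0.4], 0, 0.15], [[0, 0, 0.5], 0, 0.15], [[0, 0, 0.5], 0, 0.15]]' --newtons 20

```text
t: 36.4
eef_pos: [0.5615, -0.1482, 0.2076]
ee_rot: [-1.579, -0.003, 1.121]
force: [-0.6, -0.2, -0.7]
width: 0.0259
```

drive_tool --rows '[[[0, 0, 0.16], 0, 0.15], [[0.02, 0.1, 0.18], 0, 0.15], [[0.05, 0.25, 0.18], 0, 0.15], [[0.08, 0.4, 0.18], 0, 0.15], [[0.11, 0.55, 0.18], 0, 0.15], [[0.138, 0.7, 0.18], 0, 0.15], [[0.138, 0.71, 0.1], 0, 0.15], [[0.138, 0.71, 0], 0, 0.15], [[0.138, 0.71, -0.1], 0, 0.15], [[0.138, 0.71, -0.115], 0, 0.15], [[0.138, 0.71, -0.115], 0, 0.15], [[0.138, 0.71, -0.115], 0, 0.15]]'

```text
t: 37.6
eef_pos: [0.6012, 0.0652, 0.1691]
ee_rot: [-1.572, -0.001, 1.12]
force: [-0.2, -0.3, 0.1]
width: 0.0259
```

```bash
cat > servo.py <<'E'
import sys
from h import *
k=int(sys.argv[1]); tb=float(sys.argv[2])
ang=np.radians([27,-45,99,171,-117])[k]+.04; C=np.array([.6076+.05*np.cos(ang),.0159+.05*np.sin(ang)])
fr=[grab_frame("side") for _ in range(6)]; f=fr[-1]; g=np.mean([x["img"].astype(float).mean(2) for x in fr],0); s=get_state()
b=s["eef_pos"][2]-tb; z=b+.0046; T=proj(f,[*C,z]); print(s["eef_pos"].round(4),"target px",T.round(2))
J=np.c_[proj(f,[C[0]+.001,C[1],z])-T,proj(f,[C[0],C[1]+.001,z])-T]; np.save("J.npy",np.c_[J,T])
x0=int(T[0])-10;y0=int(T[1])-7; print("cols from",x0)
for r in range(y0,y0+15): print(r," ".join("%3d"%v for v in g[r,x0:x0+22]))
cv2.imwrite("pics/last.png",cv2.resize(f["img"][185:245,245:325],(800,600),interpolation=cv2.INTER_CUBIC))
E
python3 servo.py 2 .0425
```

```text
[0.6005 0.0652 0.1685] target px [285.4  197.09]
cols from 275
190  52  55  57  61  66  70  78 101 130 151 165 176 187 187 181 174 170 173 179 182 182 181
191  55  57  61  64  66  70  82 110 136 154 167 179 188 187 182 176 171 174 179 181 182 182
192  58  59  61  64  66  74  92 118 142 157 168 181 188 186 180 174 171 175 180 182 182 183
193  62  61  63  64  68  80 103 129 147 158 169 183 187 185 180 173 170 175 181 182 183 183
194  62  62  62  63  74  90 111 134 148 158 171 184 188 185 179 172 170 177 182 182 182 183
195  63  63  64  68  82  99 118 137 154 167 178 186 189 184 176 169 170 177 181 182 182 182
196  62  62  67  78  93 105 121 144 165 179 189 193 193 187 177 169 168 175 180 181 181 180
197  64  67  77  89 101 108 123 149 175 191 196 198 195 188 177 167 166 173 178 177 179 178
198  65  73  89  99 105 112 121 145 175 191 197 197 195 187 173 163 163 171 174 174 174 174
199  72  84  97 105 107 106 109 128 157 179 189 191 186 177 161 149 154 166 170 171 172 172
200  85  94 103 106 105  97  91 102 127 150 163 165 163 154 137 126 137 156 167 170 171 169
201 108 106 108 106 100  92  82  86 100 115 125 128 127 120 111 106 119 144 164 170 171 170
202 139 127 120 111 101  92  85  87  92  98 104 106 104 100  98  97 107 133 157 168 170 170
203 167 155 146 130 107  95  94  94  96  99 102 104 101 100  99  96 102 127 155 169 171 170
204 180 178 173 150 116  97  98  99 101 104 107 109 107 101  97  93  99 126 155 167 171 170
```

drive_tool --rows '[[[-0.003, 0.0035, 0], 0, 0.15], [[-0.003, 0.0035, -0.01], 0, 0.15], [[-0.003, 0.0035, -0.02], 0, 0.15], [[-0.003, 0.0035, -0.03], 0, 0.15], [[-0.003, 0.0035, -0.036], 0, 0.15], [[-0.003, 0.0035, -0.036], 0, 0.15], [[-0.003, 0.0035, -0.036], 0, 0.15]]'

```text
t: 38.6
eef_pos: [0.602, 0.0658, 0.1608]
ee_rot: [-1.577, -0.003, 1.121]
force: [-1.0, -2.3, 19.4]
width: 0.026
```

Run:
```python
from h import *
for i in range(4):
    grab_frame("side"); s=get_state(); print(s["eef_pos"].round(4),s["force"].round(1),s["moment"].round(2),s["ee_rot"].round(4),round(s["width"],4))
```

```text
[0.602  0.0658 0.1608] [-1.6 -3.  19.2] [-0.84  0.84  0.01] [-1.577  -0.0025  1.1214] 0.0259
[0.602  0.0658 0.1609] [-2.  -2.8 19.7] [-0.86  0.85 -0.  ] [-1.577  -0.0025  1.1214] 0.0257
[0.602  0.0658 0.1608] [-0.9 -3.1 19.6] [-0.8   0.85 -0.03] [-1.5769 -0.0025  1.1214] 0.0258
[0.602  0.0658 0.1609] [-1.6 -2.1 20.2] [-0.85  0.83 -0.01] [-1.577  -0.0026  1.1215] 0.0256
```

drive_tool --rows '[[[0, 0, 0.006], 0, 0.15], [[0.003, -0.002, 0.006], 0, 0.15], [[0.005, -0.005, 0.006], 0, 0.15], [[0.007, -0.007, 0.006], 0, 0.15], [[0.007, -0.007, 0.006], 0, 0.15]]'

```text
t: 39.3
eef_pos: [0.6022, 0.0638, 0.1607]
ee_rot: [-1.573, -0.001, 1.121]
force: [-3.2, -0.3, 12.9]
width: 0.0258
```

```bash
cat > st.py <<'E'
from h import *
F=[];M=[]
for i in range(4): grab_frame("side"); s=get_state(); F.append(s["force"]);M.append(s["moment"])
F=np.mean(F,0);M=np.mean(M,0); H=.42
print(s["eef_pos"].round(4),F.round(2),M.round(2),s["ee_rot"].round(4),"contact",((-H*F[0]-M[1])/F[2]*1000).round(),((M[0]-H*F[1])/F[2]*1000).round())
E
python3 st.py
```

```text
[0.6022 0.0639 0.1607] [-3.34 -1.03 12.49] [-0.06  1.57  0.05] [-1.5731e+00 -8.0000e-04  1.1209e+00] contact -14.0 30.0
```

```bash
python3 servo.py 2 .0425
```

```text
[0.6022 0.0639 0.1607] target px [285.25 199.42]
cols from 275
192  58  61  62  64  67  75  96 124 145 158 169 178 182 177 173 170 167 176 180 183 183 182
193  60  63  62  62  68  82 107 133 151 159 169 180 185 180 176 171 170 178 182 183 183 182
194  63  62  63  65  74  90 116 137 152 159 170 183 186 182 175 171 172 177 181 183 182 183
195  63  63  64  70  81 101 120 140 151 159 170 181 186 180 175 169 172 178 181 182 182 183
196  62  63  67  78  93 107 122 141 152 160 172 181 183 178 172 168 172 178 180 181 180 180
197  65  67  78  88 103 111 124 144 160 170 179 186 184 177 169 165 170 176 178 178 177 177
198  64  74  88 100 107 112 128 152 173 184 190 192 187 177 165 158 163 172 174 174 174 175
199  71  84  97 105 107 111 128 161 183 194 197 196 190 178 161 148 154 167 170 171 172 172
200  84  94 103 106 104 104 121 157 185 196 197 195 190 178 156 134 140 157 167 170 170 170
201 108 105 107 105 100  96 109 143 172 187 191 189 183 171 145 119 122 146 163 170 171 170
202 137 124 116 108 101  95  97 117 143 161 169 168 163 149 126 108 112 138 160 170 170 170
203 163 149 136 119 104  97  96 101 113 125 135 137 132 121 110 101 107 132 158 169 171 170
204 177 172 161 139 111  97  98 100 103 109 115 117 114 107 102  97 103 128 158 168 171 171
205 182 182 177 156 120  96  96 101 105 109 111 114 111 103  95  91 100 131 159 168 169 171
206 182 186 182 160 122  95  94  98 102 106 106 106 103  97  88  83 100 135 159 168 169 167
```

View pics/last.png

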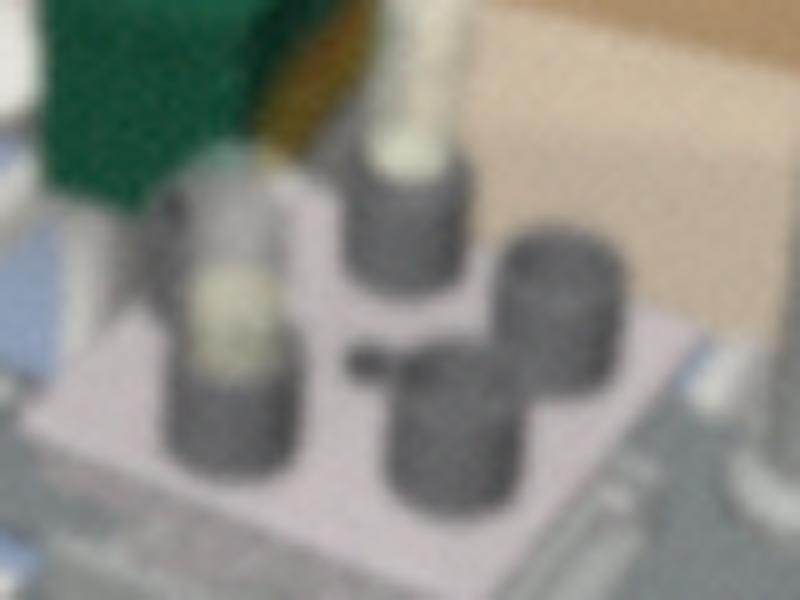

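Contact is on the rim again. I'll sweep a small spiral under light pressure; a drop in z to the commanded height will mark entry.

drive_tool --rows '[[[-0.002, 0.002, -0.002], 0, 0.15], [[-0.003, 0.004, -0.003], 0, 0.15], [[-0.004, 0.006, -0.003], 0, 0.15], [[-0.002, 0.008, -0.003], 0, 0.15], [[0.001, 0.008, -0.003], 0, 0.15], [[0.003, 0.006, -0.003], 0, 0.15], [[0.004, 0.003, -0.003], 0, 0.15], [[0.004, 0.003, -0.003], 0, 0.15]]'

```text
t: 40.6
eef_pos: [0.6037, 0.0646, 0.1606]
ee_rot: [-1.574, -0.001, 1.121]
force: [-5.3, -1.9, 17.3]
width: 0.0254
```

```bash
python3 st.py
```

```text
[0.6037 0.0647 0.1606] [-4.64 -0.85 16.61] [-0.13  2.11  0.02] [-1.5740e+00 -1.1000e-03  1.1211e+00] contact -10.0 14.0
```

drive_tool --rows '[[[0.003, -0.003, 0], 0, 0.15], [[0.004, -0.006, 0], 0, 0.15], [[0.002, -0.009, 0], 0, 0.15], [[-0.002, -0.011, 0], 0, 0.15], [[-0.006, -0.009, 0], 0, 0.15], [[-0.009, -0.006, 0], 0, 0.15], [[-0.012, -0.002, 0], 0, 0.15], [[-0.012, -0.002, 0], 0, 0.15]]'

```text
t: 41.6
eef_pos: [0.6016, 0.0642, 0.1605]
ee_rot: [-1.576, -0.002, 1.121]
force: [1.7, -2.0, 11.2]
width: 0.0256
```

```bash
python3 st.py; python3 servo.py 2 .0425|tail -12
```

```text
[0.6016 0.0641 0.1605] [ 0.91 -2.2  11.23] [-0.98 -0.54 -0.05] [-1.5762 -0.0022  1.1211] contact 14.0 -5.0
195  63  63  65  69  82 100 120 140 151 159 170 182 184 181 175 169 170 179 181 183 182 182
196  61  65  68  77  93 107 122 140 153 162 172 182 184 178 172 168 171 177 181 181 181 180
197  64  67  78  89 100 110 125 144 159 169 178 185 184 177 168 164 170 175 178 177 177 177
198  65  74  89  98 105 112 128 152 171 183 189 191 187 178 164 159 165 172 175 174 173 174
199  71  84  97 105 107 112 128 160 183 193 197 196 191 180 162 149 156 167 170 171 172 172
200  84  94 104 106 104 104 123 159 184 196 198 195 189 179 156 135 140 157 169 170 171 170
201 108 105 107 105 101  96 108 142 171 186 190 187 181 169 145 121 123 146 163 170 169 170
202 138 124 116 107 100  94  97 117 143 161 168 167 160 146 124 107 111 138 160 169 170 170
203 164 149 135 121 103  98  96 100 112 123 131 134 128 118 108 101 106 130 157 169 170 171
204 179 172 161 140 111  98  98 100 104 108 113 116 113 106 102  99 103 129 158 169 171 171
205 182 183 176 155 121  98  97 100 105 109 113 114 112 104  96  90 100 132 158 168 169 169
206 181 185 181 161 122  96  94  98 103 105 107 106 103  97  89  84 101 135 160 167 169 166
```

The base disc hasn't moved on the rim, so the vial is held there by friction. I'll lift it, measure it again, and hop to the full image target.

drive_tool --rows '[[[0, 0, 0.02], 0, 0.15], [[0.005, 0, 0.032], 0, 0.15], [[0.005, 0, 0.032], 0, 0.15], [[0.005, 0, 0.032], 0, 0.15]]'

```text
t: 42.5
eef_pos: [0.6003, 0.0645, 0.1669]
ee_rot: [-1.57, 0.0, 1.12]
force: [0.7, 0.7, 0.0]
width: 0.0259
```

```bash
python3 servo.py 2 .0425
```

```text
[0.6004 0.0644 0.1671] target px [285.37 197.51]
cols from 275
190  52  54  59  63  67  79  98 120 139 156 165 173 180 180 174 170 172 178 181 182 182 182
191  55  57  61  63  69  81 103 127 146 157 166 175 181 179 174 171 175 181 183 182 182 183
192  59  61  63  63  70  87 113 136 151 159 167 179 182 178 173 171 177 181 183 182 181 183
193  61  61  64  64  70  94 124 144 153 159 169 179 183 177 171 171 178 181 183 182 182 182
194  63  62  62  64  77 103 132 150 158 163 170 180 181 176 170 170 178 183 182 182 183 183
195  62  63  63  68  86 114 140 158 168 172 177 184 182 173 168 170 177 182 183 183 182 181
196  63  65  68  78  97 122 150 172 182 188 189 189 182 173 167 169 177 181 181 181 180 180
197  62  68  78  90 106 129 158 182 193 197 196 193 184 173 165 167 175 178 177 176 177 177
198  67  75  89 100 111 128 157 182 194 197 195 191 181 168 157 159 169 175 174 174 173 174
199  70  82  98 106 110 118 141 167 184 189 188 184 173 156 139 143 158 168 170 172 171 172
200  84  95 104 107 105 103 113 135 157 165 165 160 150 134 117 121 141 158 167 171 171 171
201 107 106 107 106 101  92  90 101 118 126 128 125 120 109 102 102 121 147 164 169 170 169
202 137 123 116 108  99  92  85  87  94 100 103 105 104 100  97  96 110 138 160 168 171 169
203 164 150 136 119 103  97  95  94  95  99 102 103 103 102  99  99 106 131 158 170 171 170
204 178 172 161 139 111  97  99 100 101 105 109 110 108 105 102  99 101 129 157 169 170 170
```

drive_tool --rows '[[[0.005, 0.004, 0], 0, 0.15], [[0.005, 0.004, 0], 0, 0.15], [[0.005, 0.004, -0.01], 0, 0.15], [[0.005, 0.004, -0.02], 0, 0.15], [[0.005, 0.004, -0.03], 0, 0.15], [[0.005, 0.004, -0.035], 0, 0.15], [[0.005, 0.004, -0.035], 0, 0.15]]'

```text
t: 43.5
eef_pos: [0.6038, 0.0652, 0.1602]
ee_rot: [-1.575, -0.002, 1.121]
force: [-3.8, -0.3, 17.5]
width: 0.0257
```

```bash
python3 st.py; python3 servo.py 2 .0425|tail -12
```

```text
[0.6037 0.0652 0.1602] [-3.25 -1.65 17.87] [-0.4   1.55  0.05] [-1.5752 -0.0017  1.1212] contact -11.0 16.0
195  61  63  63  68  82 100 120 139 151 159 169 181 185 181 175 170 171 179 183 182 182 182
196  63  64  68  78  93 107 123 142 155 164 173 181 184 180 172 168 170 177 180 181 181 180
197  64  67  77  89 101 112 127 147 164 176 183 186 184 177 169 164 170 177 178 178 177 177
198  64  74  88 100 108 114 132 157 178 189 194 193 188 177 165 158 166 172 175 173 175 175
199  71  83  97 104 108 114 134 166 187 197 198 195 190 180 160 148 157 167 170 171 172 171
200  84  94 104 107 105 105 126 161 186 196 197 193 187 175 153 134 141 158 169 170 171 171
201 102 104 106 106 100  96 108 140 168 184 187 186 178 164 138 118 124 147 163 170 170 170
202 128 118 113 107 100  94  95 112 138 156 163 161 155 141 119 105 113 139 161 169 170 170
203 154 143 132 119 102  97  96  98 111 122 127 129 126 116 105 101 108 133 158 168 170 170
204 174 168 160 139 110  97  98 100 103 111 115 115 112 106 102  99 103 129 157 169 170 170
205 182 183 176 155 120  97  97 100 105 112 115 115 112 104  96  91 100 130 159 169 170 170
206 183 186 181 162 122  97  94  99 104 106 109 107 103  95  88  85 100 135 160 168 168 166
```

drive_tool --rows '[[[0, 0, 0.025], 0, 0.15], [[0.005, -0.005, 0.025], 0, 0.15], [[0.005, -0.005, 0.025], 0, 0.15], [[0.005, -0.005, 0.012], 0, 0.15], [[0.005, -0.005, 0.004], 0, 0.15], [[0.005, -0.005, 0], 0, 0.15], [[0.005, -0.005, 0], 0, 0.15]]'

```text
t: 44.7
eef_pos: [0.6053, 0.0636, 0.1596]
ee_rot: [-1.575, -0.001, 1.121]
force: [-3.1, -1.7, 17.3]
width: 0.0259
```

```bash
python3 st.py; python3 servo.py 2 .0425|tail -12|head -9
```

```text
[0.6052 0.0637 0.1596] [-2.92 -2.06 17.77] [-0.57  1.37  0.02] [-1.5749e+00 -1.2000e-03  1.1211e+00] contact -8.0 17.0
195  63  62  63  68  82  98 116 135 149 159 171 183 185 183 177 171 170 177 182 183 182 182
196  64  64  69  76  92 106 121 137 151 160 171 181 183 179 174 169 169 176 179 180 181 181
197  64  68  77  89 101 110 122 141 156 167 176 182 181 174 169 165 167 175 177 178 177 177
198  65  73  88  99 105 112 125 148 168 181 186 186 182 174 164 158 163 172 174 175 173 175
199  71  83  98 106 107 110 126 156 180 193 195 194 187 175 161 150 155 166 171 172 172 172
200  81  93 104 107 103 104 122 159 185 196 198 195 188 178 157 138 142 157 168 169 172 171
201 103 104 106 105 101  96 110 145 175 189 193 191 185 173 149 124 125 146 163 169 170 171
202 128 118 113 108 100  95  99 120 148 167 176 175 169 154 131 112 116 138 160 170 170 171
203 154 143 133 118 102  97  97 104 119 135 146 149 143 129 113 103 108 132 158 169 171 172
```

drive_tool --rows '[[[0, 0, 0.025], 0, 0.15], [[0.004, -0.007, 0.025], 0, 0.15], [[0.004, -0.007, 0.025], 0, 0.15], [[0.004, -0.007, 0.012], 0, 0.15], [[0.004, -0.007, 0.004], 0, 0.15], [[0.004, -0.007, 0], 0, 0.15], [[0.004, -0.007, 0], 0, 0.15]]'

```text
t: 45.9
eef_pos: [0.6044, 0.0619, 0.1562]
ee_rot: [-1.57, 0.001, 1.12]
force: [0.2, 0.1, -0.8]
width: 0.0259
```

```bash
python3 st.py; python3 servo.py 2 .0425|tail -12|head -9
```

```text
[0.6046 0.0621 0.1568] [ 0.08 -0.47 -0.1 ] [-0.09 -0.01 -0.04] [-1.5706e+00  1.0000e-04  1.1202e+00] contact 274.0 -1118.0
196  63  64  69  78  92 107 123 140 153 161 171 180 184 180 174 169 170 178 182 180 181 181
197  64  66  76  89 101 111 123 141 152 159 165 172 176 173 168 164 168 175 177 178 177 177
198  66  74  88 100 106 112 124 140 150 157 161 164 162 159 157 158 165 171 174 174 174 175
199  71  84  97 106 107 112 125 143 158 168 172 169 161 152 142 144 155 167 170 172 171 172
200  83  93 103 106 106 109 127 158 178 187 189 186 175 158 137 129 140 157 168 170 170 172
201 101 103 107 105 101 104 131 169 191 197 199 194 184 168 141 119 124 147 163 169 171 170
202 126 116 114 108 101 105 129 166 188 196 197 193 185 168 140 114 114 138 161 169 171 170
203 156 142 133 119 103 103 120 147 169 184 189 185 176 159 132 110 109 132 158 170 171 171
204 177 170 161 138 111 101 108 124 143 160 166 164 156 140 117 103 106 130 158 168 170 170
```

It is in, with no side force; the contact-point estimate works. Lowering to the floor.

drive_tool --rows '[[[0, 0, -0.02], 0, 0.15], [[0, 0, -0.04], 0, 0.15], [[0, 0, -0.06], 0, 0.15], [[0, 0, -0.07], 0, 0.15], [[0, 0, -0.08], 0, 0.15], [[0, 0, -0.087], 0, 0.15]]'

```text
t: 47.0
eef_pos: [0.6047, 0.062, 0.1305]
ee_rot: [-1.571, 0.0, 1.12]
force: [-1.5, 0.4, 8.7]
width: 0.0259
```

drive_tool --rows '[[[0, 0, 0.003], 0, 0.15], [[0, 0, 0.003], 0, 0.5], [[0, 0, 0.003], 0, 0.5], [[0, 0, 0.003], 0, 0.5], [[0, 0, 0.003], 0, 0.5], [[0, 0, 0.1], 0, 0.5], [[0, 0, 0.25], 0, 0.5], [[0, 0, 0.36], 0, 0.5], [[0, 0, 0.36], 0, 0.5]]' --newtons 5

```text
t: 47.9
eef_pos: [0.6075, 0.0624, 0.2447]
ee_rot: [-1.578, -0.006, 1.121]
force: [-0.6, 0.1, -0.4]
width: 0.0437
```

Run:
```python
from h import *
s=grab_frame("side"); print(get_state()["eef_pos"])
S0=cv2.imread("pics/side0.png").astype(np.float32).mean(2); B=s["img"].astype(np.float32).mean(2)
for nm,(x0,y0,x1,y1) in dict(front=(140,270,230,325),nearvial=(170,222,198,262),pockets=(150,255,240,310)).items():
    T=S0[y0:y1,x0:x1]; R=B[y0-14:y1+14,x0-14:x1+14]; m=cv2.matchTemplate(R,T,cv2.TM_CCOEFF_NORMED); _,v,_,p=cv2.minMaxLoc(m); print(nm,v,(p[0]-14,p[1]-14))
    print(cv2.phaseCorrelate(T,B[y0:y1,x0:x1].copy()))
print([(np.round(r["box"],1).tolist(),round(r["confidence"],2)) for r in regions_of(s,"vial_a")])
```

```text
[0.60607447 0.06245446 0.24167367]
front 0.7306185960769653 (2, 7)
((0.17441284181427363, 0.15410480171534147), 0.4527702002172117)
nearvial 0.899246871471405 (3, 7)
((-0.2692381057817421, -0.0717492443465595), 0.5161831553777059)
pockets 0.7725770473480225 (4, 8)
((-1.6835569112550601, -25.191650358824916), 0.03235513316260444)
[([250.0, 198.9, 318.0, 246.5], 0.74), ([275.2, 260.8, 286.8, 294.7], 0.71), ([263.2, 283.1, 275.7, 313.9], 0.65), ([264.9, 199.7, 276.4, 222.7], 0.62), ([185.1, 234.9, 192.5, 256.8], 0.48), ([278.2, 184.2, 289.9, 203.1], 0.46)]
```

Run:
```python
from h import *
s=grab_frame("side"); t=grab_frame("top")
S0=cv2.imread("pics/side0.png").astype(np.float32).mean(2); B=s["img"].astype(np.float32).mean(2)
def sub(A,Bm,x0,y0,x1,y1,w):
    T=A[y0:y1,x0:x1]; R=Bm[y0-w:y1+w,x0-w:x1+w]; m=cv2.matchTemplate(R,T,cv2.TM_CCOEFF_NORMED); _,v,_,p=cv2.minMaxLoc(m); px,py=p
    f=lambda a,b,c:(a-c)/(2*(a-2*b+c)); 
    try: return v,px-w+f(m[py,px-1],m[py,px],m[py,px+1]),py-w+f(m[py-1,px],m[py,px],m[py+1,px])
    except Exception: return v,px-w,py-w
v,dx,dy=sub(S0,B,172,224,198,260,14); print("vial",v,dx,dy)
for n,u0,z in(("rim",(184.06,230.0),.091),("base",(185.3,248.75),.04),("mid",(184.7,239.4),.065)):
    a=back(s,*u0,z);b=back(s,u0[0]+dx,u0[1]+dy,z);print(n,(b-a).round(4))
T0=cv2.imread("pics/top0.png").astype(np.float32).mean(2);TB=t["img"].astype(np.float32).mean(2)
for nm,box in dict(nearvial=(283,234,298,248),corner=(310,236,332,262),cornerNE=(310,174,332,200),row2=(284,208,300,226)).items(): print("top",nm,sub(T0,TB,*box,10))
for nm,box in dict(cornerfront=(215,290,262,325),left=(138,255,165,290),pk=(155,258,180,276)).items(): print("side",nm,sub(S0,B,*box,14))
```

```text
vial 0.9099372625350952 3.194757 6.657013
rim [ 0.0225 -0.0188  0.    ]
base [ 0.0219 -0.0178  0.    ]
mid [ 0.0222 -0.0183  0.    ]
top nearvial (0.7849845290184021, np.float32(6.1319747), np.float32(-6.7002316))
top corner (0.8149499297142029, np.float32(5.0584016), np.float32(-6.079376))
top cornerNE (0.8062992691993713, np.float32(4.94847), np.float32(-5.824533))
top row2 (0.2889000475406647, np.float32(4.7472377), np.float32(-5.7166615))
side cornerfront (0.9322206974029541, np.float32(4.1566954), np.float32(9.116176))
side left (0.8546299934387207, np.float32(2.243126), np.float32(7.6257267))
side pk (0.9769819974899292, np.float32(2.2549376), np.float32(7.3868747))
```

The tray was knocked by about (+22, -18) mm. The last vial should now be at about (0.4205, -0.164).

drive_tool --rows '[[[-0.1, -0.12, 0], 0, 0.6], [[-0.2, -0.25, 0], 0, 0.6], [[-0.35, -0.4, 0], 0, 0.6], [[-0.5, -0.6, 0], 0, 0.6], [[-0.61, -0.755, -0.05], 0, 0.6], [[-0.613, -0.755, -0.2], 0, 0.6], [[-0.613, -0.755, -0.35], 0, 0.6], [[-0.613, -0.755, -0.35], 0, 0.6], [[-0.613, -0.755, -0.35], 0, 0.6], [[-0.613, -0.755, -0.48], 0, 0.6], [[-0.613, -0.755, -0.58], 0, 0.6], [[-0.613, -0.755, -0.622], 0, 0.6]]' --newtons 5

```text
t: 49.3
eef_pos: [0.4219, -0.1637, 0.0516]
ee_rot: [-1.57, 0.001, 1.122]
force: [-0.3, 0.8, 0.3]
width: 0.0526
```

drive_tool --rows '[[[0, 0, 0], 0, 0.6], [[0, 0, 0], 0, 0.15], [[0, 0, 0], 0, 0.15], [[0, 0, 0], 0, 0.15], [[0, 0, 0], 0, 0.15], [[0, 0, 0], 0, 0.15], [[0, 0, 0], 0, 0.15], [[0, 0, 0], 0, 0.15]]'

```text
t: 50.1
eef_pos: [0.4214, -0.1646, 0.0527]
ee_rot: [-1.572, -0.0, 1.12]
force: [-1.0, 0.6, 5.8]
width: 0.0265
```

drive_tool --rows '[[[0, 0, 0], 0, 0.15], [[0, 0, 0], 0, 0.15], [[0, 0, 0.1], 0, 0.15], [[0, 0, 0.25], 0, 0.15], [[0, 0, 0.4], 0, 0.15], [[0, 0, 0.55], 0, 0.15], [[0.05, 0.03, 0.67], 0, 0.15], [[0.2, 0.13, 0.67], 0, 0.15], [[0.35, 0.23, 0.67], 0, 0.15], [[0.5, 0.33, 0.67], 0, 0.15], [[0.63, 0.41, 0.67], 0, 0.15], [[0.747, 0.489, 0.67], 0, 0.15]]' --newtons 20

```text
t: 51.3
eef_pos: [0.6459, -0.0168, 0.2526]
ee_rot: [-1.57, 0.0, 1.12]
force: [0.9, -0.9, 0.3]
width: 0.0257
```

drive_tool --rows '[[[0, 0, 0], 0, 0.15], [[0, 0, -0.1], 0, 0.15], [[0, 0, -0.2], 0, 0.15], [[0, 0, -0.26], 0, 0.15], [[0, 0, -0.28], 0, 0.15], [[0, 0, -0.28], 0, 0.15], [[0, 0, -0.28], 0, 0.15]]'

```text
t: 52.0
eef_pos: [0.6452, -0.0181, 0.1703]
ee_rot: [-1.572, -0.001, 1.12]
force: [0.1, 0.7, 0.5]
width: 0.026
```

```bash
python3 servo.py 1 .0425
```

```text
[ 0.6449 -0.0179  0.1699] target px [290.54 217.32]
cols from 280
210  99  97 100 103 104 108 117 130 139 139 140 150 166 169 157 132 107  91  92  97 102 103
211 105 100 101 102 104 107 118 130 136 138 140 152 169 167 149 124 102  90  92  98 102 103
212 117 106 105 103 105 109 120 130 136 139 146 158 170 163 143 120 103  94  96  99 101 103
213 140 124 116 111 110 113 123 136 143 150 157 170 174 162 137 118 107 101 101 102 104 105
214 164 153 143 134 128 127 136 151 164 172 179 183 182 165 138 114 105 105 105 107 111 111
215 179 175 170 163 154 149 155 172 186 195 197 197 190 173 143 115 102 102 106 110 113 115
216 183 182 182 178 173 169 172 185 197 202 202 201 195 181 154 122 102 100 102 106 108 107
217 180 179 180 181 179 176 177 186 197 200 202 200 194 183 159 126 103  99 101 104 103 102
218 167 164 165 171 176 173 169 175 187 194 196 193 188 175 154 123 104 100 102 104 103 101
219 142 131 135 147 158 154 147 150 162 174 178 178 170 157 138 116 105 102 103 104 102  99
220 115 100 101 115 127 125 113 113 124 137 146 148 141 130 119 110 107 105 103 103 102  99
221 104  88  86  97 104  97  88  90  98 108 116 118 116 109 105 103 104 108 105 103 101 100
222 119 102  97 101 101  87  80  86  93  98 103 105 105 102  99  94 101 107 106 103 101  99
223 151 137 130 119 106  90  84  87  93  98 103 103 104 102  98  95 100 108 108 107 105 102
224 175 170 160 140 112  95  92  93  97 100 102 104 104 101 100  99 103 110 118 122 122 120
```

drive_tool --rows '[[[0.004, -0.008, 0], 0, 0.15], [[0.004, -0.008, 0], 0, 0.15], [[0.004, -0.008, -0.02], 0, 0.15], [[0.004, -0.008, -0.03], 0, 0.15], [[0.004, -0.008, -0.037], 0, 0.15], [[0.004, -0.008, -0.037], 0, 0.15]]'

```text
t: 52.9
eef_pos: [0.6466, -0.0209, 0.1599]
ee_rot: [-1.573, -0.0, 1.121]
force: [-2.9, 0.2, 11.3]
width: 0.0255
```

```bash
python3 st.py; python3 servo.py 1 .0425
```

```text
[ 0.6466 -0.0208  0.16  ] [-2.41 -0.58 10.92] [-0.04  1.15  0.05] [-1.5733e+00 -4.0000e-04  1.1208e+00] contact -13.0 18.0
[ 0.6466 -0.0208  0.16  ] target px [290.3  220.42]
cols from 280
213 140 124 116 111 111 115 126 136 142 148 157 167 171 163 144 125 110 103 101 102 105 106
214 165 153 143 135 128 128 137 147 153 161 168 173 174 161 138 118 108 107 106 106 109 112
215 179 175 169 162 154 149 152 160 168 174 178 180 175 161 134 114 103 103 106 109 112 114
216 183 182 181 178 171 164 164 170 177 182 182 181 174 158 130 109 101 101 102 105 107 108
217 180 180 180 180 176 170 168 176 184 187 188 183 173 155 128 108  98 101 102 103 104 101
218 167 164 165 170 171 168 170 182 191 194 193 189 178 157 129 107  98  99 102 102 102 102
219 141 130 134 146 155 161 171 189 198 202 200 197 187 167 139 112 102 101 103 103 102 101
220 114  99 101 114 130 144 168 191 201 203 202 198 190 175 149 120 108 105 104 103 101  99
221 102  89  87  98 110 126 156 185 198 201 200 197 189 176 151 120 108 107 106 102 102  99
222 119 104  98 101 104 108 138 170 188 194 193 191 180 163 136 110 101 107 106 103 101 100
223 150 138 129 119 107  99 112 143 162 171 173 170 158 141 118 101 100 107 107 105 104 102
224 175 170 160 140 112  96  99 113 127 134 139 136 128 115 102 100 102 109 116 119 120 119
225 183 181 172 148 112  98 100 102 109 111 113 112 108 105 103 102 103 115 138 148 150 150
226 187 186 175 148 110  96 100 106 108 110 107 107 105 103 102 100  96 122 159 173 177 177
227 189 188 175 146 109  94  98 104 106 107 107 106 102  99  94  90  92 126 168 184 187 188
```

drive_tool --rows '[[[0, 0, 0.025], 0, 0.15], [[0.006, -0.005, 0.025], 0, 0.15], [[0.006, -0.005, 0.025], 0, 0.15], [[0.006, -0.005, 0.012], 0, 0.15], [[0.006, -0.005, 0.004], 0, 0.15], [[0.006, -0.005, 0], 0, 0.15], [[0.006, -0.005, 0], 0, 0.15]]'

```text
t: 54.1
eef_pos: [0.6483, -0.0224, 0.1596]
ee_rot: [-1.573, 0.0, 1.121]
force: [-1.8, -0.6, 10.4]
width: 0.0254
```

```bash
python3 st.py
```

```text
[ 0.6483 -0.0224  0.1596] [-2.   -1.36 10.47] [-0.27  1.03  0.02] [-1.5730e+00 -1.0000e-04  1.1207e+00] contact -18.0 29.0
```

Same direction again; another hop.

drive_tool --rows '[[[0, 0, 0.025], 0, 0.15], [[0.005, -0.006, 0.025], 0, 0.15], [[0.005, -0.006, 0.025], 0, 0.15], [[0.005, -0.006, 0.012], 0, 0.15], [[0.005, -0.006, 0.004], 0, 0.15], [[0.005, -0.006, -0.002], 0, 0.15], [[0.005, -0.006, -0.002], 0, 0.15]]'

```text
t: 55.0
eef_pos: [0.6488, -0.0237, 0.1567]
ee_rot: [-1.57, 0.001, 1.12]
force: [0.2, 0.3, 0.8]
width: 0.0258
```

```bash
python3 st.py; python3 servo.py 1 .0425
```

```text
[ 0.6492 -0.0236  0.1576] [ 0.04  0.11 -0.44] [0.04 0.03 0.01] [-1.5710e+00 -1.0000e-04  1.1203e+00] contact 103.0 20.0
[ 0.6491 -0.0237  0.1576] target px [290.24 221.17]
cols from 280
214 166 153 143 135 127 123 126 137 150 160 170 182 187 179 156 132 115 108 105 106 111 112
215 180 175 170 162 155 150 149 154 165 174 181 185 185 172 148 127 113 105 105 108 112 114
216 182 183 182 178 175 172 165 167 173 179 183 184 180 166 142 122 111 103 103 106 107 108
217 180 181 180 181 182 177 171 168 172 176 179 179 173 161 138 120 109 103 102 103 103 102
218 167 163 165 170 175 172 163 160 164 170 171 170 166 154 135 120 108 103 103 102 101 100
219 142 132 134 147 157 156 148 151 161 169 174 172 165 153 138 120 109 104 103 102 103 101
220 114 100 102 114 127 129 133 152 172 183 188 186 178 164 145 125 111 105 103 103 102 100
221 104  89  87  98 106 107 128 163 187 197 200 199 191 180 159 133 112 108 105 103 100  98
222 121 103  98 102 101 102 132 172 194 201 203 201 197 188 168 137 112 110 106 103  99  99
223 151 138 130 120 107 101 128 167 191 200 201 200 195 186 167 134 112 108 108 107 105 101
224 174 169 160 140 113 101 120 151 176 190 193 192 186 176 156 128 111 111 119 123 122 119
225 184 182 173 147 114  98 110 128 150 165 170 169 164 154 138 118 105 116 141 152 152 150
226 186 187 175 149 111  96 101 113 122 131 134 133 128 122 115 104  97 123 160 175 177 176
227 189 187 176 145 109  94  98 103 108 111 111 110 107 100  98  90  92 125 167 185 187 187
228 191 187 173 140 106  94  97 100 102 105 105 103 101  94  89  83  91 128 169 186 187 187
```

It is in. Lowering to the floor.

drive_tool --rows '[[[0, 0, -0.02], 0, 0.15], [[0, 0, -0.04], 0, 0.15], [[0, 0, -0.06], 0, 0.15], [[0, 0, -0.07], 0, 0.15], [[0, 0, -0.08], 0, 0.15], [[0, 0, -0.09], 0, 0.15], [[0, 0, -0.092], 0, 0.15]]'

```text
t: 56.2
eef_pos: [0.6494, -0.0237, 0.1305]
ee_rot: [-1.572, -0.0, 1.121]
force: [-1.6, 0.6, 6.0]
width: 0.0259
```

drive_tool --rows '[[[0, 0, 0.003], 0, 0.15], [[0, 0, 0.003], 0, 0.5], [[0, 0, 0.003], 0, 0.5], [[0, 0, 0.003], 0, 0.5], [[0, 0, 0.003], 0, 0.5], [[0, 0, 0.12], 0, 0.5], [[0, 0, 0.28], 0, 0.5], [[0, 0, 0.44], 0, 0.5], [[0, 0, 0.6], 0, 0.5], [[0, 0, 0.717], 0, 0.5], [[0, 0, 0.717], 0, 0.5]]' --newtons 5

```text
t: 57.3
eef_pos: [0.6511, -0.024, 0.3517]
ee_rot: [-1.58, -0.005, 1.12]
force: [0.3, -0.3, -0.3]
width: 0.044
```

Run:
```python
from h import *
s=grab_frame("side"); t=grab_frame("top"); print(get_state()["eef_pos"])
print([(np.round(r["box"],1).tolist(),round(r["confidence"],2)) for r in regions_of(s,"vial_a")])
for n,f in(("top",t),("side",s)): print(n,[(np.round(r["box"],1).tolist(),round(r["confidence"],2)) for r in regions_of(f,"handle")])
print("pred handle side top",proj(s,[.656,.2185,.275]),"mid",proj(s,[.656,.2185,.25]),"top",proj(t,[.656,.2185,.275]))
cv2.imwrite("pics/s_after.png",s["img"]);cv2.imwrite("pics/t_after.png",t["img"])
g=s["img"].astype(float).mean(2); p=proj(s,[.656,.2185,.26]).astype(int)
print(p); print("\n".join("%d "%r+" ".join("%3d"%v for v in g[r,p[0]-10:p[0]+11]) for r in range(p[1]-8,p[1]+9,2)))
```

```text
[ 0.649319   -0.02350004  0.34586221]
[([263.2, 279.6, 276.4, 314.8], 0.81), ([283.2, 181.6, 291.9, 201.0], 0.77), ([267.4, 197.5, 275.6, 222.4], 0.69), ([275.5, 261.6, 287.0, 295.8], 0.66), ([288.2, 203.9, 294.0, 225.8], 0.49), ([302.6, 270.3, 320.7, 307.4], 0.31)]
top [([192.6, 150.3, 202.5, 172.9], 0.44)]
side [([301.5, 129.9, 356.4, 179.7], 0.71), ([264.3, 199.9, 274.4, 224.7], 0.33)]
pred handle side top [327.49225183 132.24838201] mid [326.45868332 140.39274758] top [172.78190352 150.08462087]
[326 137]
129 159 178 188 189 188 190 190 190 184 162 120  83  68  75  92 123 156 173 171 170 169
131 184 186 189 186 189 189 191 186 173 140  88  29  21  28  56 115 164 185 186 187 186
133 186 188 189 188 189 191 188 185 159 106  49  23  16  25  63 120 169 185 190 188 189
135 189 190 190 187 191 189 188 184 161 101  45  13  17  48 103 155 180 187 189 188 189
137 192 191 190 189 191 191 189 185 159 103  44  23  24  53 114 166 186 189 189 189 187
139 190 189 192 187 189 192 189 185 158 100  44  17  41  84 140 175 185 188 188 187 188
141 187 189 188 189 188 188 181 170 137  86  38  19  48 108 157 179 183 184 185 182 179
143 179 177 179 179 179 174 157 116  69  39  31  29  36  67 110 143 157 163 164 163 159
145 176 174 175 177 176 171 161 132 106  83  76  69  70  79 112 145 168 174 176 174 176
```

drive_tool --rows '[[[0, 0.16, 0], 0.1, 0.5], [[0, 0.32, 0], 0.19, 0.5], [[0.02, 0.48, 0], 0.29, 0.5], [[0.022, 0.64, 0], 0.38, 0.5], [[0.025, 0.807, 0], 0.48, 0.5], [[0.025, 0.807, 0], 0.578, 0.5], [[0.025, 0.807, 0], 0.578, 0.5], [[0.025, 0.807, 0], 0.578, 0.5], [[0.025, 0.807, -0.12], 0.578, 0.5], [[0.025, 0.807, -0.24], 0.578, 0.5], [[0.025, 0.807, -0.325], 0.578, 0.5], [[0.025, 0.807, -0.325], 0.578, 0.5]]' --newtons 12

```text
t: 58.75
eef_pos: [0.6546, 0.2161, 0.2432]
ee_rot: [-1.564, -0.0, 2.023]
force: [-0.4, -0.2, -0.4]
width: 0.0438
```

drive_tool --rows '[[[0, 0, 0], 0, 0.1], [[0, 0, 0], 0, 0.1], [[0, 0, 0], 0, 0.1], [[0, 0, 0], 0, 0.1], [[0, 0, 0], 0, 0.1], [[0, 0, 0], 0, 0.1]]'

```text
t: 59.35
eef_pos: [0.657, 0.2186, 0.2488]
ee_rot: [-1.573, 0.0, 2.028]
force: [-0.1, -0.3, 6.4]
width: 0.0172
```

Run:
```python
import numpy as np
P=np.array([.715,.097]);s=np.array([.6565,.2185]);d=s-P;r=.1353;a=np.arctan2(d[1],d[0])
print(np.degrees(a))
for k in range(1,13):
    b=a+np.radians(99)*k/12; x=(P+r*np.array([np.cos(b),np.sin(b)])-s)/.3
    print([[float(round(x[0],3)),float(round(x[1],3)),0],round(.9*k/12,3),.1],end=", ")
for e in(101,103,105):
    b=a+np.radians(e); print(e,P+r*np.array([np.cos(b),np.sin(b)]))
```

```text
115.70995378081129
[[-0.057, -0.031, 0], 0.075, 0.1], [[-0.108, -0.071, 0], 0.15, 0.1], [[-0.153, -0.118, 0], 0.225, 0.1], [[-0.19, -0.171, 0], 0.3, 0.1], [[-0.22, -0.228, 0], 0.375, 0.1], [[-0.241, -0.29, 0], 0.45, 0.1], [[-0.253, -0.354, 0], 0.525, 0.1], [[-0.256, -0.418, 0], 0.6, 0.1], [[-0.249, -0.483, 0], 0.675, 0.1], [[-0.233, -0.546, 0], 0.75, 0.1], [[-0.209, -0.606, 0], 0.825, 0.1], [[-0.176, -0.662, 0], 0.9, 0.1], 101 [0.6065338  0.01612247]
103 [0.60942246 0.01238633]
105 [0.61243975 0.00875327]
```

drive_tool --rows '[[[-0.057, -0.031, 0], 0.075, 0.1], [[-0.108, -0.071, 0], 0.15, 0.1], [[-0.153, -0.118, 0], 0.225, 0.1], [[-0.19, -0.171, 0], 0.3, 0.1], [[-0.22, -0.228, 0], 0.375, 0.1], [[-0.241, -0.29, 0], 0.45, 0.1], [[-0.253, -0.354, 0], 0.525, 0.1], [[-0.256, -0.418, 0], 0.6, 0.1], [[-0.249, -0.483, 0], 0.675, 0.1], [[-0.233, -0.546, 0], 0.75, 0.1], [[-0.209, -0.606, 0], 0.825, 0.1], [[-0.176, -0.662, 0], 0.9, 0.1]]'

```text
t: 60.55
eef_pos: [0.6033, 0.0197, 0.2485]
ee_rot: [-1.572, 0.0, -2.836]
force: [-2.4, 2.3, 7.4]
width: 0.0175
```

drive_tool --rows '[[[0.006, -0.008, 0], 0, 0.1], [[0.01, -0.013, 0], 0, 0.1], [[0.015, -0.019, 0], 0, 0.1], [[0.015, -0.019, 0], 0, 0.1]]'

```text
t: 60.95
eef_pos: [0.6084, 0.0135, 0.2485]
ee_rot: [-1.57, 0.0, -2.841]
force: [-1.5, -1.2, 4.9]
width: 0.0171
```

drive_tool --rows '[[[0.01, -0.012, 0], 0, 0.1], [[0.02, -0.023, 0], 0, 0.1], [[0.02, -0.023, 0], 0, 0.1]]'

```text
t: 61.25
eef_pos: [0.611, 0.011, 0.2476]
ee_rot: [-1.578, -0.003, -2.84]
force: [-17.7, 19.2, 13.2]
width: 0.022
```

```bash
python3 st.py
```

```text
[0.6109 0.0116 0.2476] [-17.74  19.99  12.61] [7.33 6.88 0.11] [-1.5780e+00 -2.8000e-03 -2.8395e+00] contact 45.0 -84.0
```

The arm is against its stop (about 26 N at the handle). I'll release it and go to the knob.

drive_tool --rows '[[[-0.015, 0.017, 0], 0, 0.1], [[-0.015, 0.017, 0], 0, 0.1], [[-0.015, 0.017, 0], 0, 0.5], [[-0.015, 0.017, 0], 0, 0.6], [[-0.015, 0.017, 0], 0, 0.6], [[-0.015, 0.017, 0.15], 0, 0.6], [[-0.015, 0.017, 0.33], 0, 0.6], [[-0.015, 0.017, 0.33], 0, 0.6]]'

```text
t: 62.25
eef_pos: [0.6123, 0.0113, 0.3536]
ee_rot: [-1.568, 0.01, -2.842]
force: [0.0, 0.5, -0.3]
width: 0.0523
```

drive_tool --rows '[[[-0.15, 0.03, 0], 0.09, 0.75], [[-0.3, 0.05, 0], 0.18, 0.75], [[-0.45, 0.06, 0], 0.23, 0.75], [[-0.54, 0.064, 0], 0.233, 0.75], [[-0.54, 0.064, -0.15], 0.233, 0.75], [[-0.54, 0.064, -0.3], 0.233, 0.75], [[-0.54, 0.064, -0.45], 0.233, 0.75], [[-0.54, 0.064, -0.6], 0.233, 0.75], [[-0.54, 0.064, -0.7], 0.233, 0.75], [[-0.54, 0.064, -0.7], 0.233, 0.75], [[-0.54, 0.064, -0.7], 0.233, 0.75]]'

```text
t: 63.35
eef_pos: [0.4483, 0.0312, 0.1372]
ee_rot: [-1.57, -0.001, -2.475]
force: [0.6, -0.2, 1.0]
width: 0.0657
```

Run:
```python
from h import *
s=grab_frame("side"); print(get_state()["eef_pos"],get_state()["ee_rot"])
S0=cv2.imread("pics/side0.png"); 
cv2.imwrite("pics/f1.png",cv2.resize(s["img"][120:240,190:350],(800,600),interpolation=cv2.INTER_CUBIC)); cv2.imwrite("pics/ref_side.png",s["img"])
print([(np.round(r["box"],1).tolist(),round(r["confidence"],2)) for r in regions_of(s,"pad")],[(np.round(r["box"],1).tolist(),round(r["confidence"],2)) for r in regions_of(s,"vial_a")],[(np.round(r["box"],1).tolist(),round(r["confidence"],2)) for r in regions_of(s,"knob")])
print("knob pred",proj(s,[.4457,.0339,.081]),proj(s,[.4457,.0339,.051]),"tcp",proj(s,get_state()["eef_pos"]))
```

```text
[0.44905113 0.03165714 0.13807764] [-1.56973933e+00  1.52887351e-03 -2.47518779e+00]
[([253.5, 164.8, 316.7, 205.1], 0.83), ([245.8, 199.8, 315.1, 250.7], 0.71), ([301.8, 273.4, 320.0, 307.0], 0.58), ([143.9, 238.6, 270.2, 329.4], 0.47)] [([266.2, 201.4, 272.1, 223.9], 0.72), ([264.9, 282.1, 275.5, 316.4], 0.65), ([288.5, 205.6, 296.2, 228.2], 0.63), ([275.1, 257.9, 289.4, 293.9], 0.62), ([184.2, 173.2, 248.3, 214.7], 0.51)] [([223.8, 199.7, 239.5, 215.9], 0.55)]
knob pred [231.96995919 203.75615958] [232.21590888 212.08151895] tcp [232.20253897 187.74370776]
```

drive_tool --rows '[[[-0.008, 0.008, 0], 0, 0.75], [[-0.008, 0.008, -0.1], 0, 0.75], [[-0.008, 0.008, -0.2], 0, 0.75], [[-0.008, 0.008, -0.275], 0, 0.75], [[-0.008, 0.008, -0.275], 0, 0.75], [[-0.008, 0.008, -0.275], 0, 0.4], [[-0.008, 0.008, -0.275], 0, 0.4], [[-0.008, 0.008, -0.275], 0, 0.4], [[-0.008, 0.008, -0.275], 0, 0.4], [[-0.008, 0.008, -0.275], 0, 0.4]]' --newtons 20

```text
t: 64.55
eef_pos: [0.4457, 0.0341, 0.0545]
ee_rot: [-1.571, 0.001, -2.475]
force: [-0.1, -0.1, 0.6]
width: 0.036
```

```bash
python3 st.py; python3 -c "
from station import *
print(get_state()['width'])"
```

```text
[0.4459 0.034  0.0545] [-0.69 -0.17  4.55] [-0.25  0.27 -0.01] [-1.5703e+00  8.0000e-04 -2.4751e+00] contact 5.0 -40.0
0.03495248908974085
```

drive_tool --rows '[[[0, 0, 0], 0, 0.2], [[0, 0, 0], 0, 0.2], [[0, 0, 0], 0, 0.2]]' --newtons 10

```text
t: 65.05
eef_pos: [0.4461, 0.0342, 0.0545]
ee_rot: [-1.57, 0.001, -2.475]
force: [-0.4, 0.8, 5.8]
width: 0.0194
```

Run:
```python
from h import *
s=grab_frame("side"); print(get_state()["width"],get_state()["force"])
cv2.imwrite("pics/g1.png",cv2.resize(s["img"][165:235,195:279],(720,600),interpolation=cv2.INTER_CUBIC))
```

```text
0.018168785172649988 [-0.52570863  0.78546255  5.275568  ]
```

View pics/g1.png

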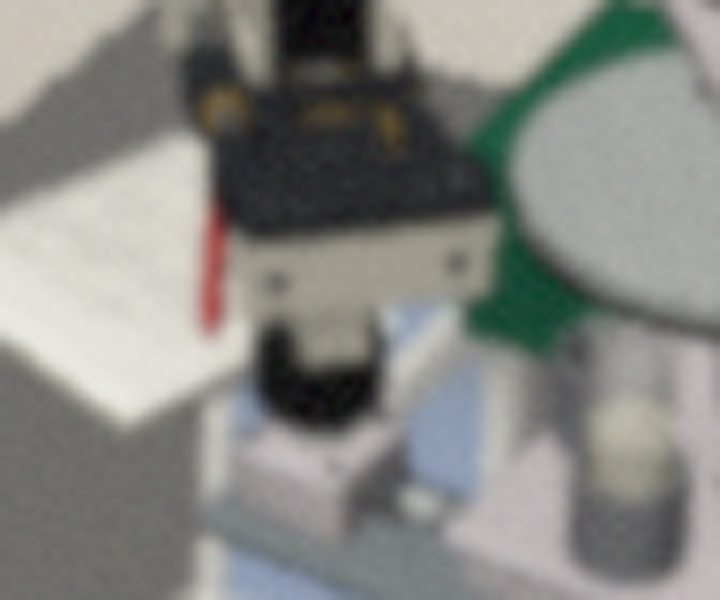

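drive_tool --rows '[[[0, 0, 0.02], 0, 0.2], [[0, 0, 0.04], 0, 0.2], [[0, 0, 0.04], 0, 0.2], [[0, 0, 0.04], 0, 0.2]]'

```text
t: 65.5
eef_pos: [0.4455, 0.034, 0.0661]
ee_rot: [-1.571, 0.001, -2.475]
force: [0.8, -0.2, 0.8]
width: 0.0173
```

```bash
python3 st.py
python3 - <<'E'
from h import *
s=grab_frame("side"); r=cv2.imread("pics/ref_side.png"); a=s["img"]
print(get_state()["width"])
for nm,(x0,y0,x1,y1) in dict(plate=(250,165,320,196),cups=(252,196,318,250),knobtop=(222,206,242,220)).items():
    A=r[y0:y1,x0:x1].astype(np.float32).mean(2);B=a[y0:y1,x0:x1].astype(np.float32).mean(2); print(nm,cv2.phaseCorrelate(A,B,cv2.createHanningWindow(A.shape[::-1],cv2.CV_32F)))
g=a.astype(float).mean(2)
for rr in range(194,224,2): print(rr," ".join("%3d"%v for v in g[rr,218:248]))
st=get_state()["eef_pos"]; print("tcp px",proj(s,st))
E
```

```text
[0.4452 0.0338 0.0658] [-0.19 -0.26 -0.06] [-0.17  0.08  0.  ] [-1.5709e+00 -4.0000e-04 -2.4754e+00] contact 11.0 1061.0
0.017673232962796322
plate ((-0.0052678207661003285, -0.07058977086403573), 0.9733930461936526)
cups ((0.04375711841615981, -0.05678109528484043), 0.9357672689382922)
knobtop ((0.08394215651182613, 0.34588352721399396), 1.0138035353024801)
194 165 124 107 130 147 150 140 121 107 117 137 148 151 150 151 150 154 150 151 151 155 150 151 152 155 154 150 147 146 139
196 165 125 109 137 156 157 151 142 140 143 149 150 151 150 148 148 150 148 149 155 162 167 169 166 166 156 144 133 134 126
198 155 118 123 157 178 177 171 174 179 176 165 153 143 135 137 137 138 138 146 163 183 188 174 163 151 143 132 127 125 113
200 152 119 124 165 199 210 211 204 190 169 142 127 130 139 139 140 139 141 139 140 141 149 154 152 152 151 156 156 158 149
202 161 130 139 178 205 204 181 141  97  65  73 106 136 141 147 145 141 132 121 100 104 146 178 174 164 167 176 181 187 178
204 197 182 191 206 212 195 144  82  39  33  61  86 109 113 111 108  97  76  58  45  55  95 139 162 177 187 193 191 181
[... 455 characters left out ...]
7  49  68 108 142 154 154 154 155 156 156 156
214 143 179 191 177 160 154 146 142 133 118  98  73  60  55  47  52  53  69  99 127 141 144 147 145 152 154 156 158 158 159
216 148 181 189 177 158 155 155 165 179 185 176 164 151 146 142 137 141 154 167 175 174 163 143 124 132 151 158 160 160 157
218 149 182 187 172 159 159 173 177 186 191 192 194 188 184 179 168 169 176 175 159 138 117  95  94 117 146 158 160 160 163
220 152 177 184 167 146 146 150 156 157 164 168 175 180 186 179 166 156 148 135 110  96  88  81  83 100 127 145 149 155 155
222 145 161 156 141 132 137 139 145 149 150 152 153 157 161 164 162 149 120  94  84  82  82  86 110 142 156 150 145 135 129
tcp px [231.94688717 207.98202174]
```

The fingers had closed above the knob, with their tips on its top. I'll open, go lower and close again.

drive_tool --rows '[[[0, 0, 0], 0, 0.75], [[0, 0, 0], 0, 0.75], [[0, 0, 0], 0, 0.75], [[0, 0, 0], 0, 0.75], [[0, 0, 0], 0, 0.75], [[0, 0, -0.03], 0, 0.75], [[0, 0, -0.06], 0, 0.75], [[0, 0, -0.075], 0, 0.75], [[0, 0, -0.075], 0, 0.75]]'

```text
t: 66.65
eef_pos: [0.4446, 0.0335, 0.0423]
ee_rot: [-1.571, -0.002, -2.475]
force: [-0.6, 0.8, -0.1]
width: 0.0655
```

drive_tool --rows '[[[0, 0, 0], 0, 0.3], [[0, 0, 0], 0, 0.3], [[0, 0, 0], 0, 0.3], [[0, 0, 0], 0, 0.3], [[0, 0, 0], 0, 0.3]]' --newtons 10

```text
t: 67.15
eef_pos: [0.446, 0.0336, 0.0438]
ee_rot: [-1.57, 0.001, -2.475]
force: [2.8, -5.1, -1.0]
width: 0.0436
```

```bash
python3 st.py; python3 -c "
from station import *
print(get_state()['width'])"
```

```text
[0.446  0.0336 0.0438] [ 2.67 -3.96 -0.34] [-1.62 -0.97 -0.02] [-1.5699e+00  6.0000e-04 -2.4751e+00] contact 454.0 -117.0
0.04373859923957012
```

Gripped at 43.7 mm. First 90° clockwise stroke.

drive_tool --rows '[[[0.001, -0.002, 0], 0, 0.3], [[0.001, -0.002, 0], -0.09, 0.3], [[0.001, -0.002, 0], -0.18, 0.3], [[0.001, -0.002, 0], -0.27, 0.3], [[0.001, -0.002, 0], -0.36, 0.3], [[0.001, -0.002, 0], -0.45, 0.3], [[0.001, -0.002, 0], -0.54, 0.3], [[0.001, -0.002, 0], -0.63, 0.3], [[0.001, -0.002, 0], -0.72, 0.3], [[0.001, -0.002, 0], -0.81, 0.3], [[0.001, -0.002, 0], -0.9, 0.3], [[0.001, -0.002, 0], -1, 0.3]]' --newtons 20

```text
t: 68.55
eef_pos: [0.4458, 0.0321, 0.0438]
ee_rot: [-1.57, 0.001, 2.239]
force: [3.3, -9.9, 1.8]
width: 0.0437
```

```bash
cat > rise.py <<'E'
from h import *
r=cv2.imread("pics/ref_side.png"); fr=[grab_frame("side") for _ in range(3)]; a=np.mean([f["img"] for f in fr],0); st=get_state()
print(st["eef_pos"].round(4),round(st["ee_rot"][2],3),round(st["width"],4),st["force"].round(1),st["moment"].round(2))
A=r.astype(np.float32).mean(2);B=a.astype(np.float32).mean(2)
def sub(x0,y0,x1,y1,w):
    T=A[y0:y1,x0:x1]; R=B[y0-w:y1+w,x0-2:x1+2]; m=cv2.matchTemplate(R,T,cv2.TM_CCOEFF_NORMED); _,v,_,p=cv2.minMaxLoc(m); px,py=p
    f=lambda a,b,c:(a-c)/(2*(a-2*b+c)) 
    dy=f(m[py-1,px],m[py,px],m[py+1,px]) if 0<py<m.shape[0]-1 else 0
    return round(float(v),3),px-2,round(float(py-w+dy),2)
f=fr[-1]
def pm(X): return float((proj(f,X)-proj(f,np.add(X,[0,0,.01])))[1]/10)
print("front cup1/platform",sub(284,226,318,252,14),"px/mm",round(pm([.65,-.06,.08]),3))
print("cup0",sub(294,206,310,226,12))
print("plate front edge",sub(268,186,306,196,4),"px/mm",round(pm([.6,-.06,.2]),3)); print("plate whole",sub(256,166,312,195,4),"arm",sub(315,165,345,185,4))
E
python3 rise.py
```

```text
[0.4458 0.0321 0.0438] 2.243 0.0429 [ 2.7 -9.1  1.1] [-3.41 -1.18 -0.03]
front cup1/platform (0.981, 0, -1.15) px/mm 0.303
cup0 (0.983, 0, -1.21)
plate front edge (0.99, 0, -0.03) px/mm 0.347
plate whole (0.842, 0, -0.31) arm (0.999, 0, -0.01)
```

drive_tool --rows '[[[0.001, -0.003, 0], 0, 0.65], [[0.001, -0.003, 0], 0, 0.65], [[0.001, -0.003, 0], 0.09, 0.65], [[0.001, -0.003, 0], 0.2, 0.65], [[0.001, -0.003, 0], 0.3, 0.65], [[0.001, -0.003, 0], 0.4, 0.65], [[0.001, -0.003, 0], 0.5, 0.65], [[0.001, -0.003, 0], 0.6, 0.65], [[0.001, -0.003, 0], 0.7, 0.65], [[0.001, -0.003, 0], 0.8, 0.65], [[0.001, -0.003, 0], 0.9, 0.65], [[0.001, -0.003, 0], 1, 0.65]]'

```text
t: 69.9
eef_pos: [0.446, 0.0327, 0.0434]
ee_rot: [-1.571, 0.0, -2.541]
force: [-0.1, -0.3, 0.3]
width: 0.0571
```

drive_tool --rows '[[[0, 0, 0], 0, 0.65], [[0, 0, 0], 0, 0.3], [[0, 0, 0], 0, 0.3], [[0, 0, 0], 0, 0.3], [[0, 0, 0], 0, 0.3], [[0, 0, 0], 0, 0.3]]'

```text
t: 70.5
eef_pos: [0.4458, 0.033, 0.0435]
ee_rot: [-1.572, 0.0, -2.55]
force: [-2.5, 3.3, 2.5]
width: 0.043
```

drive_tool --rows '[[[0, 0, 0], -0.09, 0.3], [[0, 0, 0], -0.18, 0.3], [[0, 0, 0], -0.27, 0.3], [[0, 0, 0], -0.36, 0.3], [[0, 0, 0], -0.45, 0.3], [[0, 0, 0], -0.54, 0.3], [[0, 0, 0], -0.63, 0.3], [[0, 0, 0], -0.72, 0.3], [[0, 0, 0], -0.81, 0.3], [[0, 0, 0], -0.9, 0.3], [[0, 0, 0], -1, 0.3], [[0, 0, 0], -1, 0.3]]'

```text
t: 71.7
eef_pos: [0.4455, 0.0322, 0.0435]
ee_rot: [-1.57, -0.0, 2.16]
force: [-3.3, -0.5, 3.5]
width: 0.0438
```

```bash
python3 rise.py
```

```text
[0.4455 0.0322 0.0434] 2.168 0.0432 [-4.1 -0.   5.7] [-0.1   1.62  0.02]
front cup1/platform (0.941, 0, -2.43) px/mm 0.303
cup0 (0.908, 0, -2.21)
plate front edge (0.99, 0, -0.01) px/mm 0.347
plate whole (0.856, 0, -0.42) arm (0.999, 0, -0.01)
```

drive_tool --rows '[[[0, 0, 0], 0, 0.65], [[0, 0, 0], 0, 0.65], [[0, 0, 0], 0.09, 0.65], [[0, 0, 0], 0.2, 0.65], [[0, 0, 0], 0.3, 0.65], [[0, 0, 0], 0.4, 0.65], [[0, 0, 0], 0.5, 0.65], [[0, 0, 0], 0.6, 0.65], [[0, 0, 0], 0.7, 0.65], [[0, 0, 0], 0.8, 0.65], [[0, 0, 0], 0.9, 0.65], [[0, 0, 0], 1, 0.65]]'

```text
t: 73.05
eef_pos: [0.4465, 0.0326, 0.0434]
ee_rot: [-1.571, 0.001, -2.62]
force: [-0.7, -0.0, -0.9]
width: 0.057
```

drive_tool --rows '[[[0, 0, 0], 0.07, 0.65], [[0, 0, 0], 0.07, 0.3], [[0, 0, 0], 0.07, 0.3], [[0, 0, 0], 0.07, 0.3], [[0, 0, 0], 0.07, 0.3], [[0, 0, 0], 0.07, 0.3]]'

```text
t: 73.65
eef_pos: [0.4459, 0.0331, 0.0435]
ee_rot: [-1.572, 0.001, -2.52]
force: [-3.4, 3.9, 1.3]
width: 0.0432
```

drive_tool --rows '[[[0, 0, 0], -0.09, 0.3], [[0, 0, 0], -0.18, 0.3], [[0, 0, 0], -0.27, 0.3], [[0, 0, 0], -0.36, 0.3], [[0, 0, 0], -0.45, 0.3], [[0, 0, 0], -0.54, 0.3], [[0, 0, 0], -0.63, 0.3], [[0, 0, 0], -0.72, 0.3], [[0, 0, 0], -0.81, 0.3], [[0, 0, 0], -0.9, 0.3], [[0, 0, 0], -1, 0.3], [[0, 0, 0], -1, 0.3]]'

```text
t: 74.85
eef_pos: [0.4456, 0.0321, 0.0435]
ee_rot: [-1.57, -0.0, 2.191]
force: [-1.9, -1.8, 3.8]
width: 0.0429
```

```bash
python3 rise.py
```

```text
[0.4456 0.0321 0.0434] 2.198 0.0438 [-3.  -1.4  4.1] [-0.62  1.29 -0.04]
front cup1/platform (0.902, 0, -3.82) px/mm 0.303
cup0 (0.755, 0, -4.09)
plate front edge (0.989, 0, -0.02) px/mm 0.347
plate whole (0.857, 0, -0.39) arm (0.999, 0, -0.01)
```

drive_tool --rows '[[[0, 0, 0], 0, 0.65], [[0, 0, 0], 0, 0.65], [[0, 0, 0], 0.09, 0.65], [[0, 0, 0], 0.2, 0.65], [[0, 0, 0], 0.3, 0.65], [[0, 0, 0], 0.4, 0.65], [[0, 0, 0], 0.5, 0.65], [[0, 0, 0], 0.6, 0.65], [[0, 0, 0], 0.7, 0.65], [[0, 0, 0], 0.8, 0.65], [[0, 0, 0], 0.9, 0.65], [[0, 0, 0], 1, 0.65]]'

```text
t: 76.2
eef_pos: [0.4465, 0.0328, 0.0435]
ee_rot: [-1.571, 0.001, -2.589]
force: [-0.5, 0.1, -0.6]
width: 0.0567
```

drive_tool --rows '[[[0, 0, 0], 0.05, 0.65], [[0, 0, 0], 0.05, 0.3], [[0, 0, 0], 0.05, 0.3], [[0, 0, 0], 0.05, 0.3], [[0, 0, 0], 0.05, 0.3], [[0, 0, 0], 0.05, 0.3]]'

```text
t: 76.8
eef_pos: [0.4459, 0.0331, 0.0435]
ee_rot: [-1.572, 0.001, -2.52]
force: [-2.9, 4.4, 2.0]
width: 0.0436
```

drive_tool --rows '[[[0, 0, 0], -0.09, 0.3], [[0, 0, 0], -0.18, 0.3], [[0, 0, 0], -0.27, 0.3], [[0, 0, 0], -0.36, 0.3], [[0, 0, 0], -0.45, 0.3], [[0, 0, 0], -0.54, 0.3], [[0, 0, 0], -0.63, 0.3], [[0, 0, 0], -0.72, 0.3], [[0, 0, 0], -0.81, 0.3], [[0, 0, 0], -0.9, 0.3], [[0, 0, 0], -0.98, 0.3], [[0, 0, 0], -0.98, 0.3]]'

```text
t: 78.0
eef_pos: [0.4456, 0.0321, 0.0435]
ee_rot: [-1.57, -0.0, 2.222]
force: [-3.2, -0.6, 2.5]
width: 0.0432
```

```bash
python3 rise.py
```

```text
[0.4456 0.0321 0.0435] 2.228 0.0431 [-2.  -2.   4.3] [-0.81  1.07 -0.01]
front cup1/platform (0.862, 0, -5.39) px/mm 0.303
cup0 (0.793, 1, -6.75)
plate front edge (0.99, 0, -0.01) px/mm 0.347
plate whole (0.844, 0, -0.32) arm (0.999, 0, -0.01)
```

drive_tool --rows '[[[0, 0, 0], 0, 0.65], [[0, 0, 0], 0, 0.65], [[0, 0, 0], 0.09, 0.65], [[0, 0, 0], 0.2, 0.65], [[0, 0, 0], 0.3, 0.65], [[0, 0, 0], 0.4, 0.65], [[0, 0, 0], 0.5, 0.65], [[0, 0, 0], 0.6, 0.65], [[0, 0, 0], 0.7, 0.65], [[0, 0, 0], 0.8, 0.65], [[0, 0, 0], 0.9, 0.65], [[0, 0, 0], 0.98, 0.65]]'

```text
t: 79.35
eef_pos: [0.4464, 0.0328, 0.0435]
ee_rot: [-1.571, 0.001, -2.559]
force: [0.2, 0.7, 0.4]
width: 0.0567
```

drive_tool --rows '[[[0, 0, 0], 0.03, 0.65], [[0, 0, 0], 0.03, 0.3], [[0, 0, 0], 0.03, 0.3], [[0, 0, 0], 0.03, 0.3], [[0, 0, 0], 0.03, 0.3], [[0, 0, 0], 0.03, 0.3]]'

```text
t: 79.95
eef_pos: [0.4459, 0.0331, 0.0435]
ee_rot: [-1.572, 0.001, -2.52]
force: [-3.7, 4.3, 3.1]
width: 0.0431
```

drive_tool --rows '[[[0, 0, 0], -0.09, 0.3], [[0, 0, 0], -0.18, 0.3], [[0, 0, 0], -0.27, 0.3], [[0, 0, 0], -0.36, 0.3], [[0, 0, 0], -0.43, 0.3], [[0, 0, 0], -0.5, 0.3], [[0, 0, 0], -0.5, 0.3]]'

```text
t: 80.65
eef_pos: [0.446, 0.0325, 0.0435]
ee_rot: [-1.571, -0.0, 2.976]
force: [-1.3, 1.8, 2.2]
width: 0.0435
```

```bash
python3 rise.py
```

```text
[0.446  0.0325 0.0435] 2.981 0.0433 [-2.2  1.   1.3] [ 0.45  0.78 -0.03]
front cup1/platform (0.855, 0, -6.15) px/mm 0.303
cup0 (0.819, 1, -7.31)
plate front edge (0.99, 0, -0.02) px/mm 0.347
plate whole (0.856, 0, 0.02) arm (0.999, 0, -0.01)
```

drive_tool --rows '[[[0, 0, 0], -0.09, 0.3], [[0, 0, 0], -0.18, 0.3], [[0, 0, 0], -0.26, 0.3], [[0, 0, 0], -0.26, 0.3]]'

```text
t: 81.2
eef_pos: [0.4458, 0.0323, 0.0435]
ee_rot: [-1.57, -0.0, 2.57]
force: [-2.2, 0.5, 2.1]
width: 0.0431
```

```bash
python3 rise.py
```

```text
[0.4458 0.0323 0.0435] 2.575 0.0432 [-2.4  0.   2.1] [-0.2   0.95  0.08]
front cup1/platform (0.848, 1, -6.77) px/mm 0.303
cup0 (0.819, 1, -7.58)
plate front edge (0.987, 0, -0.03) px/mm 0.347
plate whole (0.84, 0, -0.4) arm (0.999, 0, -0.02)
```

drive_tool --rows '[[[0, 0, 0], -0.09, 0.3], [[0, 0, 0], -0.18, 0.3], [[0, 0, 0], -0.22, 0.3], [[0, 0, 0], -0.22, 0.3]]'

```text
t: 81.75
eef_pos: [0.4456, 0.0321, 0.0434]
ee_rot: [-1.57, -0.0, 2.227]
force: [-2.7, -1.3, 4.8]
width: 0.0432
```

```bash
python3 rise.py
```

```text
[0.4457 0.0321 0.0435] 2.228 0.0432 [-2.8 -1.3  5.3] [-0.74  1.45  0.  ]
front cup1/platform (0.847, 1, -7.06) px/mm 0.303
cup0 (0.815, 1, -7.95)
plate front edge (0.984, 0, -0.09) px/mm 0.347
plate whole (0.838, 0, -0.56) arm (0.999, 0, -0.01)
```

drive_tool --rows '[[[0, 0, 0], 0, 0.65], [[0, 0, 0], 0, 0.65], [[0, 0, 0], 0.09, 0.65], [[0, 0, 0], 0.2, 0.65], [[0, 0, 0], 0.3, 0.65], [[0, 0, 0], 0.4, 0.65], [[0, 0, 0], 0.5, 0.65], [[0, 0, 0], 0.6, 0.65], [[0, 0, 0], 0.7, 0.65], [[0, 0, 0], 0.8, 0.65], [[0, 0, 0], 0.9, 0.65], [[0, 0, 0], 0.9, 0.65]]'

```text
t: 83.1
eef_pos: [0.4465, 0.0328, 0.0435]
ee_rot: [-1.571, 0.001, -2.638]
force: [-0.2, 0.1, 0.9]
width: 0.0566
```

drive_tool --rows '[[[0, 0, 0], 0, 0.65], [[0, 0, 0], 0, 0.3], [[0, 0, 0], 0, 0.3], [[0, 0, 0], 0, 0.3], [[0, 0, 0], 0, 0.3], [[0, 0, 0], 0, 0.3]]'

```text
t: 83.7
eef_pos: [0.4459, 0.033, 0.0435]
ee_rot: [-1.571, 0.0, -2.646]
force: [-2.9, 4.3, 2.1]
width: 0.0434
```

drive_tool --rows '[[[0, 0, 0], -0.09, 0.3], [[0, 0, 0], -0.18, 0.3], [[0, 0, 0], -0.27, 0.3], [[0, 0, 0], -0.3, 0.3], [[0, 0, 0], -0.3, 0.3]]'

```text
t: 84.2
eef_pos: [0.446, 0.0327, 0.0435]
ee_rot: [-1.571, 0.0, -3.117]
force: [-0.4, 2.7, 1.7]
width: 0.0434
```

```bash
python3 rise.py
```

```text
[0.446  0.0327 0.0435] -3.115 0.0432 [-2.5  4.   1.1] [ 1.17  1.02 -0.  ]
front cup1/platform (0.836, 1, -7.56) px/mm 0.303
cup0 (0.821, 1, -8.3)
plate front edge (0.974, 0, -0.12) px/mm 0.347
plate whole (0.959, 0, -0.37) arm (0.999, 0, -0.01)
```

Run:
```python
from h import *
r=cv2.imread("pics/ref_side.png").astype(float).mean(2); fr=[grab_frame("side")["img"] for _ in range(4)]; a=np.mean(fr,0).mean(2)
cv2.imwrite("pics/now_side.png",np.mean(fr,0))
for c in(256,262,268,276,284,292,300,306,311):
    print(c,"ref"," ".join("%3d"%v for v in r[176:202,c-1:c+2].mean(1)));print("    now"," ".join("%3d"%v for v in a[176:202,c-1:c+2].mean(1)))
```

```text
256 ref  73  81  97 116 131 140 147 152 152 154 147 142 134 126 118 104  84  65  54  48  46  47  44  47  48  48
    now 110 108 117 132 142 150 153 155 155 151 146 138 128 118 105  85  65  55  47  47  49  49  50  49  48  49
262 ref 155 160 161 161 162 162 163 164 162 164 162 161 164 164 162 162 162 160 152 138 118  92  67  51  51  63
    now 163 163 164 164 165 165 165 166 165 165 165 164 164 164 164 164 162 155 140 119  94  75  69  81  95 101
268 ref 164 165 165 164 163 163 161 164 163 164 164 162 162 163 163 163 165 165 165 166 165 162 149 128 100  85
    now 167 167 166 166 165 166 165 166 165 165 165 165 165 165 166 167 168 168 169 168 163 152 128 102  93 116
276 ref 142 154 161 163 163 164 164 163 162 163 163 163 162 164 165 163 165 166 165 165 166 165 164 162 154 136
    now 151 159 164 164 165 165 166 166 165 165 165 166 166 166 166 167 167 167 168 167 167 168 164 156 138 112
284 ref 164 180 181 181 178 177 174 169 162 152 144 141 145 150 157 161 162 161 161 162 165 165 166 164 160 149
    now 167 181 182 182 180 180 177 172 164 154 147 143 147 153 159 162 163 164 165 167 167 
[... 333 characters left out ...]
65 164 156 138 115  93
    now 151 143 149 159 164 165 165 164 164 165 165 163 163 162 164 164 165 165 167 166 165 158 142 119  93  70
306 ref 144 143 150 159 163 163 162 163 162 163 161 162 161 160 161 160 161 162 159 153 139 117  96  94 115 144
    now 146 146 153 161 164 165 164 164 165 163 164 163 163 164 163 164 164 163 157 144 122  99  92 108 128 133
311 ref 143 152 166 168 164 159 158 162 161 161 163 164 164 161 156 152 144 137 131 130 141 159 169 174 174 170
    now 145 154 166 170 168 163 163 164 165 166 165 164 162 160 154 145 133 123 125 139 160 173 177 176 174 172[ WARN:0@4.133] global loadsave.cpp:1063 imwrite_ Unsupported depth image for selected encoder is fallbacked to CV_8U.
```

The plate's front edge and guide pin have moved up about 0.93 px, roughly 2.7 mm, which is in the window. I'll let go and retreat.

drive_tool --rows '[[[0, 0, 0], 0, 0.65], [[0, 0, 0], 0, 0.75], [[0, 0, 0], 0, 0.75], [[0, 0, 0], 0, 0.75], [[0, 0, 0.1], 0, 0.75], [[0, 0, 0.25], 0, 0.75], [[0, 0, 0.4], 0, 0.75], [[0, 0, 0.55], 0, 0.75], [[0, 0, 0.7], 0, 0.75], [[0, 0, 0.7], 0, 0.75], [[0, 0, 0.7], 0, 0.75], [[0, 0, 0.7], 0, 0.75]]'

```text
t: 85.75
eef_pos: [0.4454, 0.0322, 0.2526]
ee_rot: [-1.57, -0.001, -3.116]
force: [0.3, -1.1, -0.1]
width: 0.066
```

Run:
```python
from h import *
r=cv2.imread("pics/ref_side.png").astype(float).mean(2); fr=[grab_frame("side") for _ in range(4)]; a=np.mean([f["img"] for f in fr],0).mean(2); f=fr[-1]
def edge(g,c,lv):
    p=g[184:204,c-1:c+2].mean(1); i=next(i for i in range(5,19) if p[i]>=lv>p[i+1]); return 184+i+(p[i]-lv)/(p[i]-p[i+1])
for c in(262,265,268,272,300,303,306):
    print(c,round(edge(r,c,130)-edge(a,c,130),2),end="; ")
print(get_state()["eef_pos"],get_state()["force"].round(1))
t=grab_frame("top"); 
print("vials",[(np.round(q["box"],1).tolist(),round(q["confidence"],2)) for q in regions_of(f,"vial_a")])
T0=cv2.imread("pics/top0.png").astype(np.float32).mean(2);B=t["img"].astype(np.float32).mean(2)
for nm,(x0,y0,x1,y1) in dict(jar=(156,118,188,150),drop=(284,130,320,152),white=(318,134,334,152),kit=(156,202,205,232),book=(164,232,200,288)).items():
    m=cv2.matchTemplate(B[y0-8:y1+8,x0-8:x1+8],T0[y0:y1,x0:x1],cv2.TM_CCOEFF_NORMED); _,v,_,p=cv2.minMaxLoc(m); print(nm,round(v,2),(p[0]-8,p[1]-8))
cv2.imwrite("pics/final.png",cv2.resize(f["img"][130:255,200:360],(768,600),interpolation=cv2.INTER_CUBIC))
```

```text
262 1.16; 265 1.16; 268 1.21; 272 1.18; 300 1.05; 303 1.09; 306 1.01; [0.44557593 0.03219217 0.2524522 ] [-0.3 -0.2 -0.1]Traceback (most recent call last):
  File "<stdin>", line 8, in <module>
ValueError: 200 camera calls are used up
```

```bash
python3 -c "
from station import *
s=get_state();print(s['t'],s['eef_pos'],s['force'].round(1));print(job_done())"
```

```text
85.95 [0.44557593 0.03219217 0.2524522 ] [-0.3 -0.2 -0.1]
the job is handed in; nothing more can be done
None
```

I handed the job in at t = 86 s. I swung the plate aside and stood the three vials I found in the tray each in its own cup. I then swung the plate back against its stop (about 26 N felt there) and raised the jack by its knob in short strokes until the plate lifted. The hand was open and well clear of everything at the end.

**Checks that agreed**
- **Plate lift:** the edge stood 1.0–1.2 px higher than at rest, about 3 mm. It read about 2.7 mm just before I let go of the knob.
- **Vials:** all three touched the cup floors at the same height, to about 2 mm. The side picture taken afterwards showed them standing in the cups.

**What went wrong or stayed unchecked**
- **Placing:** each vial caught on a cup rim first. I had to regrip one on the table, and hop all of them a few millimetres before they went in.
- **Knob:** the first grip closed above the knob and was repeated lower.
- **Tray:** it was knocked about 3 cm on its own mid-run, and I measured its position again before the last pick.
- **Jack rise:** picture readings ran 5–20% below what the knob angle implied, so I judged the final lift by the plate edge alone.
- **No final look:** the 200 camera calls ran out, so the last picture and the bystander check could not be made. I felt no unexpected contact near the bystanders.

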